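Set the camera slider to its mark against the backlash

ROBOT

A 6-joint arm with a two-finger parallel gripper is mounted at the origin on the work surface. World frame = base frame: x ahead of the robot, y to its left, z up, the work surface at z = 0. Lengths are in m, angles in rad, forces in N, time in s.
With the tool pointing down it reaches from about 0.375 to 0.975 m from the base axis. Payload 3.8 kg.
Tool frame: the origin (TCP) lies on the centre line of the jaws, within the pads' length; the fingertips stand 22 mm ahead of it and the grasp point (between the pads) lies 3 mm ahead of it; z points along the fingers, x is the direction in which the jaws open and shut, and the axes are right-handed (so a half turn about z gives the same grasp; the last joint's range is limited). The gripper opens to 85 mm and grips with 20 to 120 N. Pads are 22 mm wide; open, the fingers measure 114 mm over their backs; the gripper's body (76 mm by 85 mm) begins 54 mm behind the grasp point. The pads swing forward as they close: fully open they stand 13 mm farther back than shut.
Start: joints at [1.284, 0.264, 1.604, -0, 1.274, -0.037], TCP at [0.167, 0.654, 0.253] pointing down, gripper open.
Joint ranges: [-2.63, 2.63], [-0.94, 2.18], [0.31, 2.57], [-1.31, 4.45], [0, 2.66], [-2.55, 2.55]. Speed limits (rad/s): [2.57, 2.57, 3.14, 3.14, 3.14, 3.14].

INTERFACE

Orientations are given as a rotation vector (axis times angle).
In Python, from workcell import bot, viewer gives the robot as it stands.
- The arm moves only by the tool move_arm, never from a script. Its argument "series" is text: rows parted by semicolons, each of 7 numbers parted by spaces: the turn, a rotation vector about the tool's x, y, z scaled (see below), then the shift along the tool's x, y, z scaled (see below), then the opening, from -1 (shut) to 1 (fully open). A call has exactly 8 rows; each row is the pose to reach, as a shift and turn from the pose commanded when the call began, along the tool's axes at that moment; what a row does not reach only later rows make up. The controller multiplies each number of a shift by 100 mm and each number of a turn by 120 degrees. A row lasts 1/10 s, in which the tool goes at most 50 mm and 8.59 degrees, less where a joint would pass 70% of its speed; a pose out of reach is approached as far as the arm can. A call with a number of a shift or a turn outside -1 to 1 is refused whole. A call with a gripper value outside its range is refused whole. The fingers move at their own pace and stop on an object; "squeeze" is the grip in N (left out, the last holds). Time passes only in rows, so rows that repeat a pose let the fingers close, or fill a call up. It gives the time, the measured TCP pose, the force and the opening at its end, in the units of the state.
- bot.read_state(): the state, without advancing time (a new reading comes with each control period).
- viewer.read_camera(name): name is "scene" or "top" or "wrist"; returns a dict with "pixels" (400x640x3 uint8, red, green, blue), "K" (3x3 intrinsics, pixels), "dist" ([k1, k2, p1, p2, k3] as OpenCV has them; the pictures are not rectified), "world_to_cam" (4x4, takes a point from world to camera coordinates); the wrist camera has in their place "mount" (4x4, takes a point from camera to tool coordinates, whose origin is the TCP and whose axes are the tool frame's). Camera axes: x right, y up, looking along -z (the intrinsics and any distortion apply to the point x, -y, -z); pixel columns grow to the right and rows downward; lengths in m; the calibration is good to about 2 mm. A picture is of the moment at which its call begins: read the wrist's pose just before it. There is no depth.
- bot.finish_job(): hands the job in, once; it reports no verdict.
The state is a dict: "time": time; "q": joint angles; "joint_vel": joint speeds; "joint_torque": joint torques, N m; "tool_pos": TCP position; "tcp_rot": TCP orientation; "wrist_force": force on the tool from outside, world axes, zero at the start; "torque": the same for the moment, N m; "width": opening from 0.0 (shut) to 1.0 (fully open).
Only numpy, scipy, OpenCV 4.12 (cv2) and the standard library are available. Lean on these libraries where they do the work, as an engineer would, in place of code of your own. Each camera call takes 0.05 s, during which the arm holds its last target.

TASK

The screw of the little camera slider has slack in it, so set it properly. Turning the crank by its black handle, wind the carriage in towards the crank, past the brass marker clip, until it comes up against its end stop and you feel about 10 N on the handle (under 7 N it is not home, over 14 N strains the crank's springy arm); then wind back out and stop with the pointer level with the clip's tip, so that the slack is left taken up outwards (if you overrun, wind in past the tip again and come back out). Let go of the handle, and leave the carriage and camera, the clip and the other things on the table untouched.

Things in the scene. Friction and masses are not known exactly. Their poses are not given: they have to be found in the camera images.
- slider: The camera slider, fixed: aluminium rail 430 long, 74 wide, top 35 above the table, grey gearbox (66 x 70, top 58 high) with the crank at one end. Origin on the table under the crank axis; its y axis runs along the rail from crank to camera (outwards), z up. The rail spans y -60 to 370 mm.
- crank_axis (a point): Point on the crank's upright turning axis, at the height of the handle's middle (94 mm above the table). Axes as the slider's. Seen from above, turning the crank counterclockwise drives the carriage outwards (+y), 20 mm per turn (3.18 mm/rad); clockwise drives it in.
- handle_mid (a point): Middle of the crank's upright black handle, a sleeve 18 mm in diameter spinning freely on its pin, from 73 to 115 mm above the table, 42 mm from the crank axis. The 14 mm wide steel arm below it tops out at 72 mm. Turning it takes about 3 to 6 N along its circle once the slack is taken up, under 0.5 N within the slack; against the end stop the force rises by 1.1 N for each mm of further travel.
- crank (a joint): Slack: angle of the crank relative to the screw's drive disc (rad), not the crank's heading. Free from -0.45 to 0.45 (the crank moves, the carriage does not); at +0.45 it drives outwards, at -0.45 inwards. Seen from above as a small dog on the disc between two lugs of the crank. The slack counts as taken up outwards above 0.2.
- crank_arm (a joint): Sideways flexing of the crank's springy arm against its hub (rad), 0 when free, negative while winding in, positive while winding out; 2 N m/rad, so 0.1 rad means 4.8 N at the handle. Plain winding flexes it 0.05 to 0.12. Home against the end stop: -0.15 or beyond (7 N). Overstrained beyond 0.3 either way (14 N).
- pointer (a point): Tip of the carriage's steel pointer, on the carriage's side away from the robot (slider x +69 mm, 50 mm high). The grey carriage (100 x 85 mm) carries a black compact camera, 100 mm wide, top 123 high. At the start it stands 6 to 28 mm outwards of the clip's tip. The carriage's rigid inner end stop, out of sight, comes when the pointer is 6 to 18 mm inwards past the tip: find it by feel.
- mark (a point): Tip of the brass marker clip on the rail's edge away from the robot: the top of a thin fin, 54 mm high, slider x +77 mm. Axes as the slider's. The pointer is level with it when both have the same y along the rail. The clip slides stiffly and must not be touched.
- book: Blue hardback book lying flat, 150 x 210 x 32 mm, loose. Origin: centre of its underside.
- vase: Green glass vase 110 mm high, 68 mm wide, with yellow ball flowers, loose. Origin: centre of its underside.
- vase_small: Smaller green glass vase 85 mm high, 72 mm wide, with yellow ball flowers, loose. Origin: centre of its underside.
- lens_cap: Black lens cap, disc 54 mm wide, 9 mm thick, lying loose. Origin: centre of its underside.

How it is judged:
On the way, in this order (a step that is already met when the one before it is completed fails the run):
1. the carriage has been wound in against its end stop with at least 7 N on the handle (value of joint crank_arm below -0.15 rad and y of pointer in the frame of mark below -0.004 m), for 0.1 s.
2. the pointer is level with the clip's tip within 1.5 mm, the slack taken up outwards (y of pointer in the frame of mark between -0.0015 and 0.0015 m and value of joint crank above 0.2 rad), for 0.2 s.
At the end, for the whole second after the job is handed in: The pointer stands level with the clip's tip within 1.5 mm along the rail, the slack is taken up outwards (crank reading above 0.2 rad), and the handle is let go (all of step 2); the robot touches nothing.
It fails at once if the crank's springy arm is overstrained: flexed more than 0.3 rad, about 14 N on the handle (value of joint crank_arm above 0.3 rad or value of joint crank_arm below -0.3 rad).
It fails at once if the robot touches the camera or its carriage (contact force between any of the fingers, the arm and carriage above 1 N).
It fails at once if the marker clip is shifted more than 1.5 mm along the rail or touched (distance of mark from where it was at the start of the episode above 0.0015 m or contact force between anything else and clip above 2 N).
It fails at once if the book, a vase or the lens cap is moved more than 20 mm (distance of any of book, vase, vase_small, lens_cap from where it was at the start of the episode above 0.02 m).
It also fails if it takes over 67 s, if anything falls off the work surface, if the arm or the gripper's body presses on something with over 40 N, if the wrist force passes 120 N, or if a joint passes its speed limit or range.

## Working session

There is one attempt and no reset: what is moved stays moved. The work goes in short steps, Python scripts to look and compute and a tool call to move; the robot and the scene stay as the last step left them, time stands still between calls to the robot, and variables do not carry over. Pictures are saved under pics/ and viewed, and the job is handed in when it is done.

Besides the shell and the picture viewer there is one more tool, called after "Emit:" as name(argument=value, ...), one argument or row to a line, values as JSON. move_arm: Moves the arm, as the interface text tells. Its arguments: {"type":"object","properties":{"series":{"type":"string"},"squeeze":{"type":"number"}},"required":["series"]}

```bash
ls; mkdir -p pics; python3 - <<'E'
from workcell import bot, viewer
import cv2
s=bot.read_state(); print(s)
for n in ["scene","top","wrist"]:
    c=viewer.read_camera(n); cv2.imwrite(f"pics/{n}0.png",c["pixels"][:,:,::-1]); print(n,{k:v for k,v in c.items() if k!="pixels"})
E
```

```text
pics
{'time': 0.0, 'q': array([ 1.28408041e+00,  2.64784649e-01,  1.60539762e+00, -3.67263714e-06,
        1.27371520e+00, -3.68747360e-02]), 'joint_vel': array([ 0.00040023, -0.00086381,  0.0005073 , -0.00116811, -0.00108835,
        0.00055098]), 'joint_torque': array([ 8.60085584e-04, -5.15099680e+01, -3.67313576e+01, -2.29100197e-04,
        1.27693152e-02, -2.08193177e-05]), 'tool_pos': array([0.16668253, 0.6533755 , 0.25192801]), 'tcp_rot': array([ 2.47984638,  1.92652146, -0.00293447]), 'wrist_force': array([ 0.53237666,  0.16359921, -0.05570152]), 'torque': array([-0.02400026,  0.02863116, -0.0067154 ]), 'width': 0.9998139744285108}
scene {'K': array([[459.24226625,   0.        , 318.75446111],
       [  0.        , 459.24226625, 194.19947888],
       [  0.        ,   0.        ,   1.        ]]), 'dist': array([-0.02721003,  0.        ,  0.        ,  0.        ,  0.        ]), 'world_to_cam': array([[ 8.45620564e-01,  5.33783786e-01, -8.55583647e-04,
        -4.41620759e-01],
       [-3.65923084e-01,  5.80861021e-01,  7.27118127e-01,
         1.21430741e-01],
       [ 3.88620
[... 559 characters left out ...]
9,  0.00455097,  0.99538483, -1.12004701],
       [ 0.        ,  0.        ,  0.        ,  1.        ]])}
wrist {'K': array([[292.9846009 ,   0.        , 317.29156314],
       [  0.        , 292.9846009 , 199.80206544],
       [  0.        ,   0.        ,   1.        ]]), 'dist': array([0.01700011, 0.        , 0.        , 0.        , 0.        ]), 'mount': array([[ 9.99999730e-01, -7.07342326e-04,  1.97481961e-04,
         1.01666270e-03],
       [-6.18289032e-04, -9.56003033e-01, -2.93356129e-01,
        -7.52611882e-02],
       [ 3.96296560e-04,  2.93355928e-01, -9.56003213e-01,
        -1.20727654e-01],
       [ 0.00000000e+00,  0.00000000e+00,  0.00000000e+00,
         1.00000000e+00]])}
```

View pics/scene0.png

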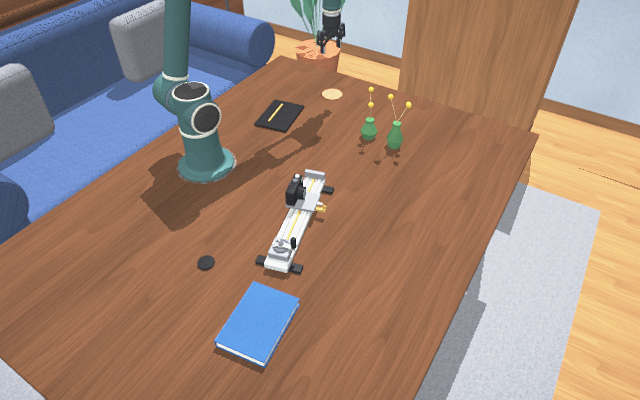

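View pics/top0.png

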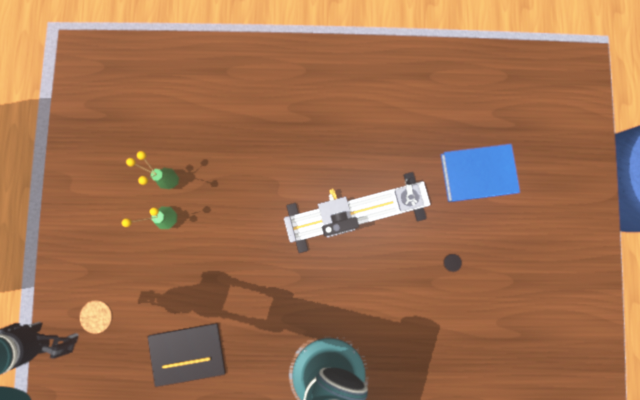

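View pics/wrist0.png

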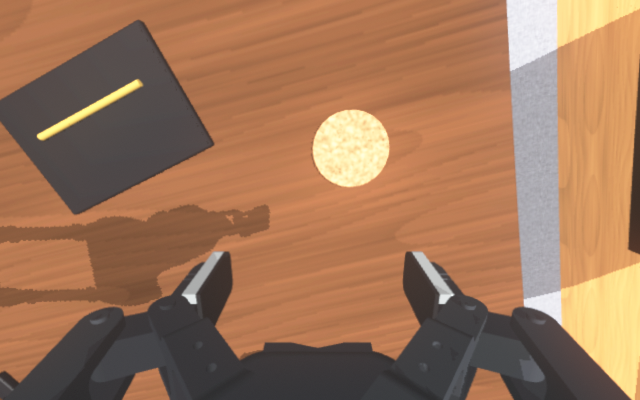

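```bash
cat > h.py <<'E'
import numpy as np, cv2
from scipy.spatial.transform import Rotation as R
from workcell import bot, viewer
def w2c(c,s=None):
    if "world_to_cam" in c: return np.array(c["world_to_cam"])
    T=np.eye(4);T[:3,:3]=R.from_rotvec(s["tcp_rot"]).as_matrix();T[:3,3]=s["tool_pos"]
    return np.linalg.inv(T@c["mount"])
def ray(c,uv,s=None):
    p=cv2.undistortPoints(np.array([[uv]],float),c["K"],c["dist"])[0,0]
    W=np.linalg.inv(w2c(c,s)); d=W[:3,:3]@np.array([p[0],-p[1],-1]); return W[:3,3],d/np.linalg.norm(d)
def onz(c,uv,z,s=None):
    o,d=ray(c,uv,s); return o+d*(z-o[2])/d[2]
def proj(c,P,s=None):
    q=(w2c(c,s)@np.r_[P,1])[:3]; q=np.array([q[0],-q[1],-q[2]])
    return cv2.projectPoints(q.reshape(1,3),np.zeros(3),np.zeros(3),c["K"],c["dist"])[0].ravel()
def two(c1,u1,c2,u2,s1=None,s2=None):
    o1,d1=ray(c1,u1,s1);o2,d2=ray(c2,u2,s2)
    t=np.linalg.lstsq(np.c_[d1,-d2],o2-o1,rcond=None)[0]
    a=o1+d1*t[0];b=o2+d2*t[1]; return (a+b)/2,np.linalg.norm(a-b)
def crop(px,x0,x1,y0,y1,f,name):
    cv2.imwrite(name,cv2.resize(px[y0:y1,x0:x1,::-1],None,fx=f,fy=f,interpolation=cv2.INTER_CUBIC))
E
python3 - <<'E'
from h import *
t=cv2.imread("pics/top0.png")[:,:,::-1];crop(t,270,440,160,260,4.7,"pics/t1.png")
t=cv2.imread("pics/scene0.png")[:,:,::-1];crop(t,250,350,160,285,4.5,"pics/s1.png")
E
```

```text
(no output)
```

View pics/t1.png

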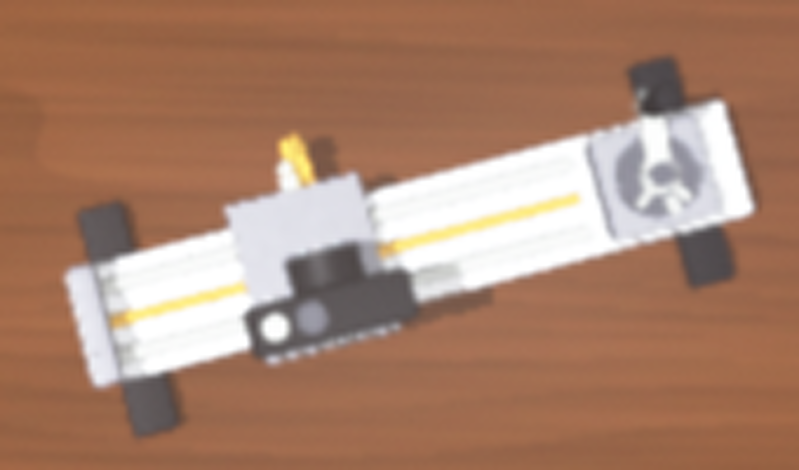

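View pics/s1.png

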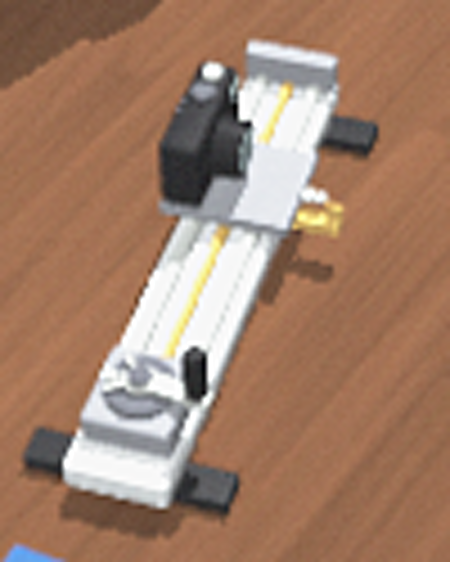

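```bash
python3 - <<'E'
from h import *
t=viewer.read_camera("top");s=viewer.read_camera("scene")
f=lambda x,y:np.array([x/4.7+270,y/4.7+160])-0.4
np.set_printoptions(precision=4,suppress=True)
print("rail inner corners",onz(t,f(722,100),.035),onz(t,f(754,212),.035))
print("far", onz(t,f(68,270),.035),onz(t,f(97,387),.035))
print("yaw lines")
g=lambda x,y:np.array([x/4.5+250,y/4.5+160])-0.4
ax=onz(t,f(657,175),.065);print("disc",ax)
print("handle top/bot scene->z", onz(s,g(195,350),.115),onz(s,g(195,395),.075),onz(s,g(195,372),.094))
print(two(t,f(653,88),s,g(195,372)))
for P in [onz(s,g(195,372),.094)]: print(proj(t,P), (proj(t,P)-[270,160])*4.7)
print("pointer",onz(t,f(287,172),.05),"clip",onz(t,f(290,140),.054))
print("book",[onz(t,u,.032)for u in [(443,155),(449,200),(519,192),(513,146)]])
print("cap",onz(t,(453,263),.009))
E
```

```text
rail inner corners [ 0.5754 -0.2703  0.035 ] [ 0.5045 -0.2903  0.035 ]
far [0.4588 0.1412 0.035 ] [0.3864 0.1211 0.035 ]
yaw lines
disc [ 0.5236 -0.2214  0.065 ]
handle top/bot scene->z [ 0.5678 -0.2147  0.115 ] [ 0.5691 -0.2194  0.075 ] [ 0.5676 -0.2159  0.094 ]
(array([ 0.5704, -0.2139,  0.094 ]), np.float64(0.00688191604350499))
[409.9338 180.3289] [657.6887  95.5457]
pointer [0.522  0.0057 0.05  ] clip [0.5416 0.0044 0.054 ]
book [array([ 0.656 , -0.3318,  0.032 ]), array([ 0.52  , -0.3483,  0.032 ]), array([ 0.5487, -0.5618,  0.032 ]), array([ 0.6893, -0.5477,  0.032 ])]
cap [ 0.3326 -0.3667  0.009 ]
```

Emit:
move_arm(
  series="0 0 0 -0.12 0.06 0 1; 0 0 0 -0.25 0.12 0 1; 0 0 0 -0.38 0.18 0 1; 0 0 0 -0.5 0.25 0 1; 0 0 0 -0.62 0.31 0 1; 0 0 0 -0.75 0.38 0 1; 0 0 0 -0.88 0.44 0 1; 0 0 0 -1 0.5 0 1",
)

```text
time: 1.05
tool_pos: [0.1908, 0.5435, 0.2534]
tcp_rot: [-2.481, -1.927, -0.0]
wrist_force: [0.6, 0.3, -0.5]
width: 0.998
```

Emit:
move_arm(
  series="0 0 0 -0.12 0.06 0 1; 0 0 0 -0.25 0.12 0 1; 0 0 0 -0.38 0.18 0 1; 0 0 0 -0.5 0.25 0 1; 0 0 0 -0.62 0.31 0 1; 0 0 0 -0.75 0.38 0 1; 0 0 0 -0.88 0.44 0 1; 0 0 0 -1 0.5 0 1",
)

```text
time: 1.85
tool_pos: [0.2145, 0.4343, 0.2533]
tcp_rot: [-2.481, -1.927, -0.0]
wrist_force: [0.5, 0.1, -0.4]
width: 1.0
```

Emit:
move_arm(
  series="0 0 0 -0.12 0.12 0 1; 0 0 0 -0.25 0.25 0 1; 0 0 0 -0.38 0.38 0 1; 0 0 0 -0.5 0.5 0 1; 0 0 0 -0.62 0.62 0 1; 0 0 0 -0.75 0.75 0 1; 0 0 0 -0.88 0.88 0 1; 0 0 0 -1 1 0 1",
)

```text
time: 2.65
tool_pos: [0.2868, 0.3127, 0.2533]
tcp_rot: [2.481, 1.927, 0.0]
wrist_force: [0.4, -0.8, -0.1]
width: 1.001
```

Emit:
move_arm(
  series="0 0 0 -0.12 0.12 0 0.5; 0 0 0 -0.25 0.25 0 0.5; 0 0 0 -0.38 0.38 0 0.5; 0 0 0 -0.5 0.5 0 0.5; 0 0 0 -0.62 0.62 0 0.5; 0 0 0 -0.75 0.75 0 0.5; 0 0 0 -0.88 0.88 0 0.5; 0 0 0 -1 1 0 0.5",
)

```text
time: 3.45
tool_pos: [0.3588, 0.1911, 0.2533]
tcp_rot: [2.481, 1.927, 0.001]
wrist_force: [-0.7, -0.9, -0.6]
width: 0.752
```

Emit:
move_arm(
  series="0 0 0.06 -0.12 0.12 0 0; 0 0 0.12 -0.25 0.25 0 0; 0 0 0.18 -0.38 0.38 0 0; 0 0 0.24 -0.5 0.5 0 0; 0 0 0.3 -0.62 0.62 0 0; 0 0 0.36 -0.75 0.75 0 0; 0 0 0.42 -0.88 0.88 0 0; 0 0 0.495 -1 1 0 0",
)

```text
time: 4.25
tool_pos: [0.4309, 0.0695, 0.2533]
tcp_rot: [3.11, 0.447, 0.0]
wrist_force: [0.4, 0.2, -0.2]
width: 0.502
```

Emit:
move_arm(
  series="0 0 0 0.04 0.1 0 0; 0 0 0 0.07 0.2 0 0; 0 0 0 0.11 0.3 0.1 0; 0 0 0 0.15 0.4 0.1 0; 0 0 0 0.18 0.5 0.2 0; 0 0 0 0.22 0.6 0.2 0; 0 0 0 0.26 0.7 0.25 0; 0 0 0 0.29 0.82 0.3 0",
)

```text
time: 5.05
tool_pos: [0.4829, -0.0001, 0.223]
tcp_rot: [-3.108, -0.457, -0.001]
wrist_force: [0.1, -1.0, -0.5]
width: 0.5
```

Emit:
move_arm(
  series="0 0 0 0.04 0.12 0 0; 0 0 0 0.08 0.25 0.1 0; 0 0 0 0.12 0.37 0.15 0; 0 0 0 0.16 0.5 0.2 0; 0 0 0 0.2 0.62 0.25 0; 0 0 0 0.25 0.75 0.35 0; 0 0 0 0.29 0.82 0.43 0; 0 0 0 0.29 0.82 0.43 0",
)

```text
time: 5.85
tool_pos: [0.5332, -0.0704, 0.1784]
tcp_rot: [-3.108, -0.454, 0.004]
wrist_force: [-1.0, 0.7, -0.4]
width: 0.498
```

```bash
python3 - <<'E'
from h import *
import pickle
s=bot.read_state();c=viewer.read_camera("wrist");pickle.dump((s,c),open("v1.pkl","wb"))
print(s["tool_pos"],s["tcp_rot"]);cv2.imwrite("pics/w1.png",c["pixels"][:,:,::-1])
E
```

```text
[ 0.53320109 -0.07038772  0.17837826] [-3.1076533  -0.45432532  0.00424684]
```

View pics/w1.png

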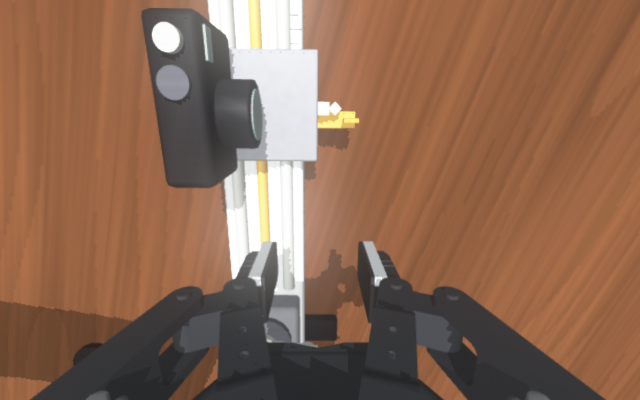

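```bash
python3 - <<'E'
from h import *
import pickle
s,c=pickle.load(open("v1.pkl","rb"))
crop(c["pixels"],300,370,85,140,11,"pics/w1c.png")
E
```

```text
(no output)
```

View pics/w1c.png

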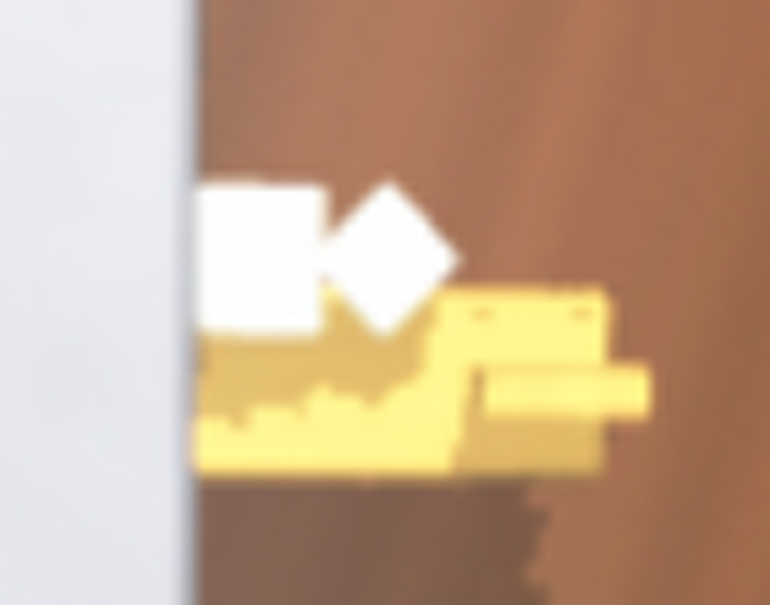

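```bash
cat >> h.py <<'E'
AX=np.array([.5235,-.2226]); YAW=np.radians(15.9)
M=np.array([[np.cos(YAW),np.sin(YAW)],[-np.sin(YAW),np.cos(YAW)]])
def sl(P): return np.r_[M@(P[:2]-AX),P[2:]]
def unsl(xy): return M.T@np.array(xy)+AX
E
python3 - <<'E'
from h import *
import pickle
s,c=pickle.load(open("v1.pkl","rb"))
u=lambda x,y:np.array([x/11+300,y/11+85])-.45
p=onz(c,u(461,259),.05,s);m=onz(c,u(567,391),.054,s)
print(sl(p),sl(m),sl(p)-sl(m))
# yaw check: carriage right edge
a=onz(c,(317,50),.05,s);b=onz(c,(317.5,159),.05,s);print(sl(a),sl(b),np.degrees(np.arctan2(-(a-b)[0],(a-b)[1])))
# rail right edge z .035
a=onz(c,(302.5,20),.035,s);b=onz(c,(304.5,250),.035,s);print(sl(a),sl(b),np.degrees(np.arctan2(-(a-b)[0],(a-b)[1])))
print(sl(np.r_[s['tool_pos']]))
E
```

```text
[0.06940583 0.22126927 0.05      ] [0.07722527 0.21213165 0.054     ] [-0.00781944  0.00913762 -0.004     ]
[0.04903363 0.2633136  0.05      ] [0.05055943 0.17968105 0.05      ] 16.945193646826212
[0.03721071 0.28703    0.035     ] [0.03886794 0.08630607 0.035     ] 16.373040463501077
[0.0510299  0.14373113 0.17837826]
```

Emit:
move_arm(
  series="0 0 0 -0.02 0.12 0 0; 0 0 0 -0.04 0.25 0 0; 0 0 0 -0.06 0.38 0 0; 0 0 0 -0.08 0.5 0 0; 0 0 0 -0.1 0.62 0 0; 0 0 0 -0.12 0.75 0 0; 0 0 0 -0.14 0.88 0 0; 0 0 0 -0.15 1 0 0",
)

```text
time: 6.7
tool_pos: [0.548, -0.1711, 0.1803]
tcp_rot: [3.108, 0.455, -0.0]
wrist_force: [0.2, -1.1, -0.3]
width: 0.501
```

Emit:
move_arm(
  series="0 0 0 -0.02 0.14 0 0; 0 0 0 -0.04 0.28 0 0; 0 0 0 -0.06 0.42 0 0; 0 0 0 -0.08 0.56 0 0; 0 0 0 -0.1 0.7 0 0; 0 0 0 -0.12 0.84 0 0; 0 0 0 -0.15 1 0 0; 0 0 0 -0.15 1 0 0",
)

```text
time: 7.5
tool_pos: [0.5625, -0.2722, 0.1803]
tcp_rot: [3.108, 0.453, 0.001]
wrist_force: [0.8, 0.5, -0.4]
width: 0.499
```

```bash
python3 - <<'E'
from h import *
import pickle
s=bot.read_state();c=viewer.read_camera("wrist");pickle.dump((s,c),open("v2.pkl","wb"))
print(s["tool_pos"],s["tcp_rot"]);crop(c["pixels"],240,440,30,180,4,"pics/w2.png")
E
```

```text
[ 0.56250818 -0.27221068  0.18034589] [3.10780291e+00 4.53194677e-01 5.42607119e-04]
```

View pics/w2.png

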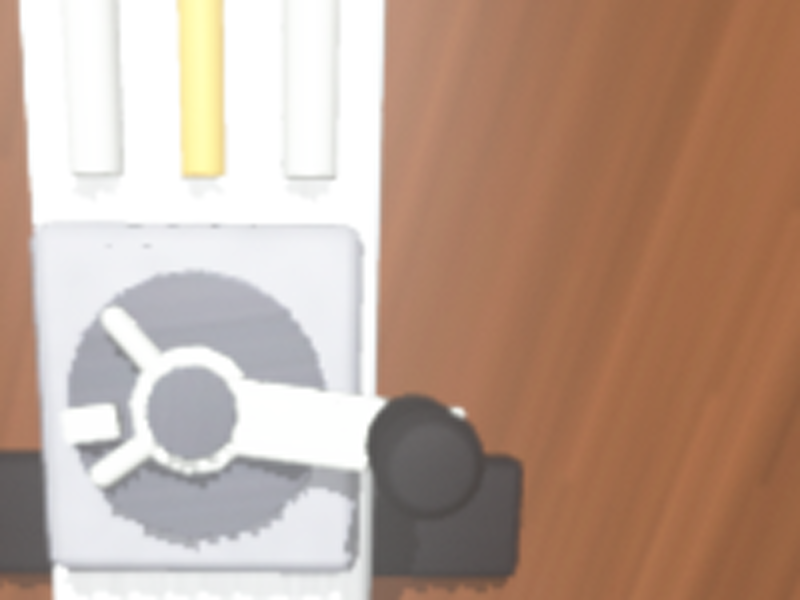

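```bash
sed -i 's/radians(15.9)/radians(16.3)/' h.py; python3 - <<'E'
from h import *
import pickle
s,c=pickle.load(open("v2.pkl","rb"))
u=lambda x,y:np.array([x/4+240,y/4+30])-.4
hub=onz(c,u(192,409),.073,s);h=onz(c,u(439,467),.115,s);disc=onz(c,u(198,408),.06,s)
hb=onz(c,u(412,440),.075,s)
for n,p in dict(hub=hub,disc=disc,handletop=h,hb=hb,gbA=onz(c,u(35,226),.058,s),gbB=onz(c,u(362,226),.058,s),gbC=onz(c,u(358,570),.058,s),gbD=onz(c,u(50,570),.058,s)).items(): print(n,p,sl(p))
g=[onz(c,u(*q),.058,s) for q in [(35,226),(362,226),(358,570),(50,570)]];print("gb centre",np.mean(g,0))
print("r",np.linalg.norm((h-hub)[:2]),np.linalg.norm((hb-hub)[:2]))
an=lambda p,z:np.degrees(np.arctan2(*(sl(onz(c,u(*p),z,s))-sl(hub))[[1,0]]))
print("ang handle",an((415,437),.075), "dog",an((90,424),.068),"lugs",an((118,325),.07),an((105,478),.07))
E
```

```text
hub [ 0.52399378 -0.22135743  0.073     ] [0.00082268 0.00105404 0.073     ]
disc [ 0.52412891 -0.22208325  0.06      ] [0.00074867 0.00031946 0.06      ]
handletop [ 0.56658896 -0.21477302  0.115     ] [ 0.04355378 -0.00458126  0.115     ]
hb [ 0.56558649 -0.21476465  0.075     ] [ 0.04259396 -0.00429187  0.075     ]
gbA [ 0.4850032  -0.19821291  0.058     ] [-0.03010479  0.03421163  0.058     ]
gbB [ 0.54552324 -0.18006198  0.058     ] [0.03307703 0.03464703 0.058     ]
gbC [ 0.56491069 -0.24479868  0.058     ] [ 0.03351576 -0.03292902  0.058     ]
gbD [ 0.50274559 -0.26338716  0.058     ] [-0.03136779 -0.03332266  0.058     ]
gb centre [ 0.52454568 -0.22161518  0.058     ]
r 0.04310109053308543 0.04211197652260746
ang handle -6.449850023754829 dog -170.69477035629538 lugs 132.488390393906 -142.56990607248002
```

Emit:
move_arm(
  series="0 0 0 0.05 -0.14 0 0; 0 0 0 0.1 -0.28 0.05 0; 0 0 0 0.15 -0.42 0.12 0; 0 0 0 0.2 -0.54 0.22 0; 0 0 0 0.2 -0.54 0.4 0; 0 0 0 0.2 -0.54 0.6 0; 0 0 0 0.2 -0.54 0.75 0; 0 0 0 0.2 -0.54 0.82 0",
)

```text
time: 8.35
tool_pos: [0.5644, -0.2108, 0.0957]
tcp_rot: [-3.106, -0.457, 0.005]
wrist_force: [0.7, 0.5, 0.9]
width: 0.502
```

```bash
python3 - <<'E'
from h import *
import pickle
s=bot.read_state();c=viewer.read_camera("wrist");pickle.dump((s,c),open("v3.pkl","wb"))
print(s["tool_pos"],s["tcp_rot"],s["wrist_force"]);cv2.imwrite("pics/w3.png",c["pixels"][:,:,::-1])
E
```

```text
[ 0.56443209 -0.21083688  0.09566905] [-3.10603941 -0.45735058  0.005168  ] [0.74109365 0.51459477 0.90304159]
```

View pics/w3.png

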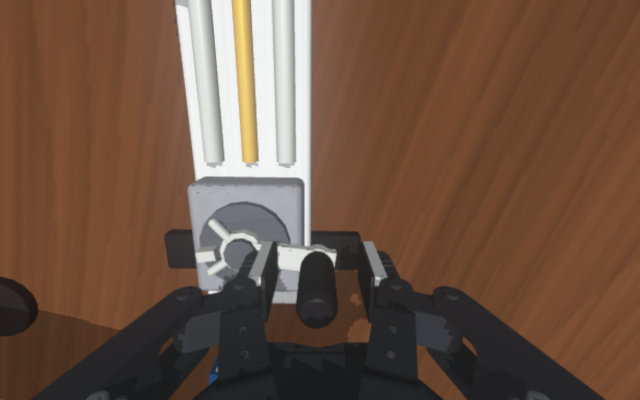

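Emit:
move_arm(
  series="0 0 0 0 0 0 -0.3; 0 0 0 0 0 0 -0.5; 0 0 0 0 0 0 -0.6; 0 0 0 0 0 0 -0.7; 0 0 0 0 0 0 -0.8; 0 0 0 0 0 0 -0.8; 0 0 0 0 0 0 -0.8; 0 0 0 0 0 0 -0.8",
  squeeze=40,
)

```text
time: 9.2
tool_pos: [0.5654, -0.2129, 0.0989]
tcp_rot: [3.108, 0.456, -0.001]
wrist_force: [-5.9, -1.9, 4.3]
width: 0.196
```

```bash
python3 - <<'E'
from h import *
s=bot.read_state()
print(s["tool_pos"],s["tcp_rot"],s["wrist_force"],s["torque"],s["width"]*85)
E
```

```text
[ 0.56542188 -0.21291908  0.09891634] [ 3.10790040e+00  4.55948538e-01 -1.27887921e-03] [-5.92286819 -1.91333941  4.26782003] [-0.23261366  1.02249062 -0.01151731] 16.64548006860565
```

```bash
cat >> h.py <<'E'
AX=np.array([.5242,-.2216])
def rows(phi0,phi1,r=.42,n=8,g=-0.8):
    # phi in deg, from tool x, ccw from above
    a=np.radians(phi0);o=[]
    for k in range(1,9):
        p=np.radians(phi0+(phi1-phi0)*min(k,n)/n)
        o.append((r*(np.cos(p)-np.cos(a)),r*(np.sin(a)-np.sin(p))))
    print("; ".join("0 0 0 %.3f %.3f 0 %g"%(x,y,g) for x,y in o))
def st(yaw=16.6):
    s=bot.read_state(); d=s["tool_pos"][:2]-AX; th=np.arctan2(d[1],d[0]); f=s["wrist_force"]
    fr=f[0]*np.cos(th)+f[1]*np.sin(th); ft=-f[0]*np.sin(th)+f[1]*np.cos(th)
    print("t %.2f r %.4f phi %.1f z %.4f Frad %.2f Ftan %.2f Fz %.2f w %.3f"%(s["time"],np.hypot(*d),np.degrees(th)-yaw,s["tool_pos"][2],fr,ft,f[2],s["width"]),d)
E
python3 -c "
from h import *
st();rows(-6,-86);rows(-86,-166)"
```

```text
t 9.20 r 0.0421 phi -4.7 z 0.0989 Frad -6.19 Ftan -0.65 Fz 4.27 w 0.196 [0.04122188 0.00868092]
0 0 0 -0.014 0.072 0 -0.8; 0 0 0 -0.040 0.140 0 -0.8; 0 0 0 -0.078 0.203 0 -0.8; 0 0 0 -0.126 0.258 0 -0.8; 0 0 0 -0.183 0.304 0 -0.8; 0 0 0 -0.247 0.340 0 -0.8; 0 0 0 -0.316 0.364 0 -0.8; 0 0 0 -0.388 0.375 0 -0.8
0 0 0 -0.073 -0.001 0 -0.8; 0 0 0 -0.145 -0.015 0 -0.8; 0 0 0 -0.213 -0.041 0 -0.8; 0 0 0 -0.276 -0.079 0 -0.8; 0 0 0 -0.331 -0.127 0 -0.8; 0 0 0 -0.377 -0.184 0 -0.8; 0 0 0 -0.413 -0.248 0 -0.8; 0 0 0 -0.437 -0.317 0 -0.8
```

Emit:
move_arm(
  series="0 0 0 -0.02 0.07 0 -0.8; 0 0 0 -0.05 0.14 0 -0.8; 0 0 0 -0.085 0.2 0 -0.8; 0 0 0 -0.13 0.26 0 -0.8; 0 0 0 -0.19 0.305 0 -0.8; 0 0 0 -0.255 0.34 0 -0.8; 0 0 0 -0.32 0.365 0 -0.8; 0 0 0 -0.39 0.375 0 -0.8",
)

```text
time: 10.0
tool_pos: [0.5403, -0.2608, 0.0991]
tcp_rot: [3.106, 0.455, 0.005]
wrist_force: [3.7, 2.2, 4.5]
width: 0.199
```

```bash
python3 -c "
from h import *
st()"
```

```text
t 10.00 r 0.0424 phi -84.2 z 0.0991 Frad -0.65 Ftan 4.28 Fz 4.45 w 0.199 [ 0.01614583 -0.03919595]
```

Emit:
move_arm(
  series="0 0 0 -0.073 -0.001 0 -0.8; 0 0 0 -0.145 -0.015 0 -0.8; 0 0 0 -0.213 -0.041 0 -0.8; 0 0 0 -0.276 -0.079 0 -0.8; 0 0 0 -0.331 -0.127 0 -0.8; 0 0 0 -0.377 -0.184 0 -0.8; 0 0 0 -0.413 -0.248 0 -0.8; 0 0 0 -0.437 -0.317 0 -0.8",
)

```text
time: 10.8
tool_pos: [0.4879, -0.2434, 0.0992]
tcp_rot: [3.105, 0.456, 0.001]
wrist_force: [1.9, -4.0, 6.6]
width: 0.196
```

```bash
python3 -c "
from h import *
st();rows(-166,-246)"
```

```text
t 10.80 r 0.0424 phi -165.6 z 0.0992 Frad 0.45 Ftan 4.44 Fz 6.58 w 0.196 [-0.03633526 -0.02184584]
0 0 0 -0.011 -0.072 0 -0.8; 0 0 0 -0.010 -0.146 0 -0.8; 0 0 0 0.004 -0.217 0 -0.8; 0 0 0 0.030 -0.286 0 -0.8; 0 0 0 0.068 -0.348 0 -0.8; 0 0 0 0.116 -0.404 0 -0.8; 0 0 0 0.173 -0.450 0 -0.8; 0 0 0 0.237 -0.485 0 -0.8
```

Emit:
move_arm(
  series="0 0 0 -0.011 -0.072 -0.005 -0.8; 0 0 0 -0.01 -0.146 -0.01 -0.8; 0 0 0 0.004 -0.217 -0.01 -0.8; 0 0 0 0.03 -0.286 -0.01 -0.8; 0 0 0 0.068 -0.348 -0.01 -0.8; 0 0 0 0.116 -0.404 -0.01 -0.8; 0 0 0 0.173 -0.45 -0.01 -0.8; 0 0 0 0.237 -0.485 -0.01 -0.8",
)

```text
time: 11.6
tool_pos: [0.4971, -0.1891, 0.0991]
tcp_rot: [3.106, 0.458, -0.001]
wrist_force: [2.9, -9.7, 0.6]
width: 0.198
```

```bash
python3 -c "
from h import *
st();rows(-246,-276)"
```

```text
t 11.60 r 0.0423 phi 113.2 z 0.0991 Frad -9.33 Ftan 3.97 Fz 0.60 w 0.198 [-0.02709129  0.03254529]
0 0 0 0.025 -0.010 0 -0.8; 0 0 0 0.052 -0.019 0 -0.8; 0 0 0 0.078 -0.026 0 -0.8; 0 0 0 0.105 -0.031 0 -0.8; 0 0 0 0.132 -0.035 0 -0.8; 0 0 0 0.160 -0.036 0 -0.8; 0 0 0 0.187 -0.036 0 -0.8; 0 0 0 0.215 -0.034 0 -0.8
```

```bash
python3 -c "
from h import *
rows(-246,-282);rows(-282,-290)"
```

```text
0 0 0 0.031 -0.012 0 -0.8; 0 0 0 0.062 -0.022 0 -0.8; 0 0 0 0.094 -0.029 0 -0.8; 0 0 0 0.127 -0.034 0 -0.8; 0 0 0 0.160 -0.036 0 -0.8; 0 0 0 0.193 -0.036 0 -0.8; 0 0 0 0.226 -0.033 0 -0.8; 0 0 0 0.258 -0.027 0 -0.8
0 0 0 0.007 0.002 0 -0.8; 0 0 0 0.014 0.003 0 -0.8; 0 0 0 0.021 0.005 0 -0.8; 0 0 0 0.028 0.007 0 -0.8; 0 0 0 0.035 0.009 0 -0.8; 0 0 0 0.042 0.011 0 -0.8; 0 0 0 0.049 0.014 0 -0.8; 0 0 0 0.056 0.016 0 -0.8
```

Adding +0.012 in tool y to relieve the radial push.

Emit:
move_arm(
  series="0 0 0 0.031 -0.007 0 -0.8; 0 0 0 0.062 -0.013 0 -0.8; 0 0 0 0.094 -0.018 0 -0.8; 0 0 0 0.127 -0.022 0 -0.8; 0 0 0 0.16 -0.024 0 -0.8; 0 0 0 0.193 -0.024 0 -0.8; 0 0 0 0.226 -0.021 0 -0.8; 0 0 0 0.258 -0.015 0 -0.8",
)

```text
time: 12.4
tool_pos: [0.5194, -0.1797, 0.0987]
tcp_rot: [3.108, 0.458, -0.008]
wrist_force: [-3.5, -6.1, 5.7]
width: 0.196
```

```bash
python3 -c "
from h import *
st()"
```

```text
t 12.40 r 0.0421 phi 80.0 z 0.0987 Frad -5.70 Ftan 4.13 Fz 5.68 w 0.196 [-0.00482581  0.04186409]
```

Emit:
move_arm(
  series="0 0 0 0.007 0.002 0 -0.8; 0 0 0 0.014 0.004 0 -0.8; 0 0 0 0.021 0.006 0 -0.8; 0 0 0 0.028 0.008 0 -0.8; 0 0 0 0.035 0.01 0 -0.8; 0 0 0 0.042 0.012 0 -0.8; 0 0 0 0.049 0.014 0 -0.8; 0 0 0 0.056 0.016 0 -0.8",
)

```text
time: 13.2
tool_pos: [0.5248, -0.1795, 0.0987]
tcp_rot: [-3.108, -0.458, 0.009]
wrist_force: [-4.4, -4.9, 7.7]
width: 0.196
```

```bash
python3 -c "
from h import *
st();[rows(-290-8*k,-298-8*k) for k in range(6)]"
```

```text
t 13.20 r 0.0421 phi 72.6 z 0.0987 Frad -4.97 Ftan 4.36 Fz 7.67 w 0.196 [0.00057405 0.04213547]
0 0 0 0.007 0.003 0 -0.8; 0 0 0 0.014 0.005 0 -0.8; 0 0 0 0.020 0.008 0 -0.8; 0 0 0 0.027 0.011 0 -0.8; 0 0 0 0.034 0.014 0 -0.8; 0 0 0 0.040 0.017 0 -0.8; 0 0 0 0.047 0.020 0 -0.8; 0 0 0 0.054 0.024 0 -0.8
0 0 0 0.006 0.003 0 -0.8; 0 0 0 0.013 0.007 0 -0.8; 0 0 0 0.019 0.011 0 -0.8; 0 0 0 0.025 0.015 0 -0.8; 0 0 0 0.032 0.019 0 -0.8; 0 0 0 0.038 0.023 0 -0.8; 0 0 0 0.044 0.027 0 -0.8; 0 0 0 0.050 0.031 0 -0.8
0 0 0 0.006 0.004 0 -0.8; 0 0 0 0.012 0.009 0 -0.8; 0 0 0 0.017 0.013 0 -0.8; 0 0 0 0.023 0.018 0 -0.8; 0 0 0 0.029 0.023 0 -0.8; 0 0 0 0.034 0.028 0 -0.8; 0 0 0 0.040 0.033 0 -0.8; 0 0 0 0.045 0.038 0 -0.8
0 0 0 0.005 0.005 0 -0.8; 0 0 0 0.010 0.010 0 -0.8; 0 0 0 0.015 0.016 0 -0.8; 0 0 0 0.020 0.021 0 -0.8; 0 0 0 0.025 0.027 0 -0.8; 0 0 0 0.030 0.032 0 -0.8; 0 0 0 0.035 0.038 0 -0.8; 0 0 0 0.039 0.044 0 -0.8
0 0 0 0.004 0.006 0 -0.8; 0 0 0 0.009 0.012 0 -0.8; 0 0 0 0.013 0.018 0 -0.8; 0 0 0 0.017 0.024 0 -0.8; 0 0 0 0.021 0.030 0 -0.8; 0 0 0 0.025 0.036 0 -0.8; 0 0 0 0.029 0.042 0 -0.8; 0 0 0 0.033 0.049 0 -0.8
0 0 0 0.004 0.006 0 -0.8; 0 0 0 0.007 0.013 0 -0.8; 0 0 0 0.010 0.019 0 -0.8; 0 0 0 0.014 0.026 0 -0.8; 0 0 0 0.017 0.033 0 -0.8; 0 0 0 0.020 0.039 0 -0.8; 0 0 0 0.023 0.046 0 -0.8; 0 0 0 0.026 0.053 0 -0.8
```

Emit:
move_arm(
  series="0 0 0 0.007 0.004 0 -0.8; 0 0 0 0.014 0.008 -0.005 -0.8; 0 0 0 0.02 0.011 -0.01 -0.8; 0 0 0 0.027 0.015 -0.01 -0.8; 0 0 0 0.034 0.019 -0.01 -0.8; 0 0 0 0.04 0.022 -0.01 -0.8; 0 0 0 0.047 0.026 -0.01 -0.8; 0 0 0 0.054 0.03 -0.01 -0.8",
)

```text
time: 14.0
tool_pos: [0.5299, -0.18, 0.0989]
tcp_rot: [-3.106, -0.457, 0.012]
wrist_force: [-4.1, -3.1, 5.6]
width: 0.201
```

```bash
python3 -c "
from h import *
st()"
```

```text
t 14.00 r 0.0420 phi 65.6 z 0.0989 Frad -3.60 Ftan 3.63 Fz 5.57 w 0.201 [0.00567957 0.04158681]
```

Emit:
move_arm(
  series="0 0 0 0.006 0.003 0 -0.8; 0 0 0 0.013 0.007 0 -0.8; 0 0 0 0.019 0.011 0 -0.8; 0 0 0 0.025 0.015 0 -0.8; 0 0 0 0.032 0.019 0 -0.8; 0 0 0 0.038 0.023 0 -0.8; 0 0 0 0.044 0.027 0 -0.8; 0 0 0 0.05 0.031 0 -0.8",
)

```text
time: 14.8
tool_pos: [0.5354, -0.1812, 0.0988]
tcp_rot: [-3.105, -0.457, 0.012]
wrist_force: [-4.7, -0.1, 6.3]
width: 0.197
```

```bash
python3 -c "
from h import *
st()"
```

```text
t 14.80 r 0.0420 phi 57.9 z 0.0988 Frad -1.32 Ftan 4.48 Fz 6.32 w 0.197 [0.01120412 0.04043134]
```

Emit:
move_arm(
  series="0 0 0 0.006 0.004 0 -0.8; 0 0 0 0.012 0.009 0 -0.8; 0 0 0 0.017 0.013 0 -0.8; 0 0 0 0.023 0.018 0 -0.8; 0 0 0 0.029 0.023 0 -0.8; 0 0 0 0.034 0.028 0 -0.8; 0 0 0 0.04 0.033 0 -0.8; 0 0 0 0.045 0.038 0 -0.8",
)

```text
time: 15.6
tool_pos: [0.5408, -0.1831, 0.0988]
tcp_rot: [-3.104, -0.457, 0.012]
wrist_force: [-4.8, -0.7, 5.3]
width: 0.2
```

```bash
python3 -c "
from h import *
st()"
```

```text
t 15.60 r 0.0419 phi 50.1 z 0.0988 Frad -2.57 Ftan 4.08 Fz 5.29 w 0.200 [0.01659022 0.03850364]
```

Emit:
move_arm(
  series="0 0 0 0.005 0.005 0 -0.8; 0 0 0 0.01 0.01 0 -0.8; 0 0 0 0.015 0.016 0 -0.8; 0 0 0 0.02 0.021 0 -0.8; 0 0 0 0.025 0.027 0 -0.8; 0 0 0 0.03 0.032 0 -0.8; 0 0 0 0.035 0.038 0 -0.8; 0 0 0 0.039 0.044 0 -0.8",
)

```text
time: 16.4
tool_pos: [0.5459, -0.1858, 0.0988]
tcp_rot: [-3.104, -0.456, 0.012]
wrist_force: [-4.2, 1.2, 6.8]
width: 0.198
```

```bash
python3 -c "
from h import *
st()"
```

```text
t 16.40 r 0.0419 phi 42.2 z 0.0988 Frad -1.21 Ftan 4.23 Fz 6.83 w 0.198 [0.02168232 0.03582952]
```

Emit:
move_arm(
  series="0 0 0 0.004 0.006 0 -0.8; 0 0 0 0.009 0.012 0 -0.8; 0 0 0 0.013 0.018 0 -0.8; 0 0 0 0.017 0.024 0 -0.8; 0 0 0 0.021 0.03 0 -0.8; 0 0 0 0.025 0.036 0 -0.8; 0 0 0 0.029 0.042 0 -0.8; 0 0 0 0.033 0.049 0 -0.8",
)

```text
time: 17.2
tool_pos: [0.5506, -0.1891, 0.0989]
tcp_rot: [-3.103, -0.456, 0.011]
wrist_force: [-3.6, 3.2, 5.9]
width: 0.2
```

```bash
python3 -c "
from h import *
st()"
```

```text
t 17.20 r 0.0419 phi 34.2 z 0.0989 Frad 0.20 Ftan 4.76 Fz 5.90 w 0.200 [0.0264319  0.03245273]
```

Emit:
move_arm(
  series="0 0 0 0.004 0.006 0 -0.8; 0 0 0 0.007 0.013 0 -0.8; 0 0 0 0.01 0.019 0 -0.8; 0 0 0 0.014 0.026 0 -0.8; 0 0 0 0.017 0.033 0 -0.8; 0 0 0 0.02 0.039 0 -0.8; 0 0 0 0.023 0.046 0 -0.8; 0 0 0 0.026 0.053 0 -0.8",
)

```text
time: 18.0
tool_pos: [0.5549, -0.1932, 0.0989]
tcp_rot: [-3.103, -0.456, 0.01]
wrist_force: [-3.0, 2.8, 7.1]
width: 0.194
```

```bash
python3 -c "
from h import *
st();[rows(-338-8*k,-346-8*k) for k in range(11)]"
```

```text
t 18.00 r 0.0418 phi 26.2 z 0.0989 Frad -0.34 Ftan 4.12 Fz 7.11 w 0.194 [0.03071572 0.02840014]
0 0 0 0.003 0.007 0 -0.8; 0 0 0 0.005 0.014 0 -0.8; 0 0 0 0.008 0.021 0 -0.8; 0 0 0 0.010 0.028 0 -0.8; 0 0 0 0.012 0.035 0 -0.8; 0 0 0 0.014 0.042 0 -0.8; 0 0 0 0.016 0.049 0 -0.8; 0 0 0 0.018 0.056 0 -0.8
0 0 0 0.002 0.007 0 -0.8; 0 0 0 0.003 0.014 0 -0.8; 0 0 0 0.005 0.021 0 -0.8; 0 0 0 0.006 0.029 0 -0.8; 0 0 0 0.007 0.036 0 -0.8; 0 0 0 0.008 0.043 0 -0.8; 0 0 0 0.009 0.050 0 -0.8; 0 0 0 0.010 0.058 0 -0.8
0 0 0 0.001 0.007 0 -0.8; 0 0 0 0.001 0.015 0 -0.8; 0 0 0 0.002 0.022 0 -0.8; 0 0 0 0.002 0.029 0 -0.8; 0 0 0 0.002 0.037 0 -0.8; 0 0 0 0.002 0.044 0 -0.8; 0 0 0 0.002 0.051 0 -0.8; 0 0 0 0.002 0.059 0 -0.8
0 0 0 -0.000 0.007 0 -0.8; 0 0 0 -0.001 0.015 0 -0.8; 0 0 0 -0.001 0.022 0 -0.8; 0 0 0 -0.002 0.029 0 -0.8; 0 0 0 -0.003 0.037 0 -0.8; 0 0 0 -0.004 0.044 0 -0.8; 0 0 0 -0.005 0.051 0 -0.8; 0 0 0 -0.006 0.058 0 -0.8
0 0 0 -0.001 0.007 0 -0.8; 0 0 0 -0.003 0.014 0 -0.8; 0 0 0 -0.004 0.022 0 -0.8; 0 0 0 -0.006 0.029 0 -0.8; 0 0 0 -0.008 0.036 0 -0.8; 0 0 0 -0.010 0.043 0 -0.8; 0 0 0 
[... 636 characters left out ...]
8; 0 0 0 -0.031 0.041 0 -0.8; 0 0 0 -0.036 0.046 0 -0.8
0 0 0 -0.005 0.005 0 -0.8; 0 0 0 -0.010 0.011 0 -0.8; 0 0 0 -0.015 0.016 0 -0.8; 0 0 0 -0.020 0.021 0 -0.8; 0 0 0 -0.026 0.026 0 -0.8; 0 0 0 -0.031 0.031 0 -0.8; 0 0 0 -0.037 0.036 0 -0.8; 0 0 0 -0.042 0.041 0 -0.8
0 0 0 -0.006 0.005 0 -0.8; 0 0 0 -0.011 0.009 0 -0.8; 0 0 0 -0.017 0.014 0 -0.8; 0 0 0 -0.023 0.018 0 -0.8; 0 0 0 -0.029 0.022 0 -0.8; 0 0 0 -0.035 0.026 0 -0.8; 0 0 0 -0.041 0.031 0 -0.8; 0 0 0 -0.047 0.034 0 -0.8
0 0 0 -0.006 0.004 0 -0.8; 0 0 0 -0.013 0.008 0 -0.8; 0 0 0 -0.019 0.011 0 -0.8; 0 0 0 -0.025 0.015 0 -0.8; 0 0 0 -0.032 0.018 0 -0.8; 0 0 0 -0.038 0.021 0 -0.8; 0 0 0 -0.045 0.024 0 -0.8; 0 0 0 -0.052 0.028 0 -0.8
```

Emit:
move_arm(
  series="0 0 0 0.003 0.007 0 -0.8; 0 0 0 0.005 0.014 0 -0.8; 0 0 0 0.008 0.021 0 -0.8; 0 0 0 0.01 0.028 0 -0.8; 0 0 0 0.012 0.035 0 -0.8; 0 0 0 0.014 0.042 0 -0.8; 0 0 0 0.016 0.049 0 -0.8; 0 0 0 0.018 0.056 0 -0.8",
)

```text
time: 18.8
tool_pos: [0.5586, -0.1978, 0.0989]
tcp_rot: [-3.103, -0.456, 0.009]
wrist_force: [-1.7, 3.7, 6.0]
width: 0.199
```

```bash
python3 -c "
from h import *
st()"
```

```text
t 18.80 r 0.0418 phi 18.1 z 0.0989 Frad 0.70 Ftan 3.96 Fz 6.00 w 0.199 [0.03441103 0.02381729]
```

Emit:
move_arm(
  series="0 0 0 0.002 0.007 0 -0.8; 0 0 0 0.003 0.014 0 -0.8; 0 0 0 0.005 0.021 0 -0.8; 0 0 0 0.006 0.029 0 -0.8; 0 0 0 0.007 0.036 0 -0.8; 0 0 0 0.008 0.043 0 -0.8; 0 0 0 0.009 0.05 0 -0.8; 0 0 0 0.01 0.058 0 -0.8",
)

```text
time: 19.6
tool_pos: [0.5616, -0.2029, 0.099]
tcp_rot: [-3.103, -0.456, 0.008]
wrist_force: [-1.3, 4.7, 6.1]
width: 0.2
```

```bash
python3 -c "
from h import *
st()"
```

```text
t 19.60 r 0.0418 phi 10.0 z 0.0990 Frad 0.97 Ftan 4.79 Fz 6.11 w 0.200 [0.03742131 0.01872447]
```

Emit:
move_arm(
  series="0 0 0 0.001 0.007 0 -0.8; 0 0 0 0.001 0.015 0 -0.8; 0 0 0 0.002 0.022 0 -0.8; 0 0 0 0.002 0.029 0 -0.8; 0 0 0 0.002 0.037 0 -0.8; 0 0 0 0.002 0.044 0 -0.8; 0 0 0 0.002 0.051 0 -0.8; 0 0 0 0.002 0.059 0 -0.8",
)

```text
time: 20.4
tool_pos: [0.5646, -0.2109, 0.0992]
tcp_rot: [-3.106, -0.456, 0.004]
wrist_force: [-0.8, 4.0, 0.4]
width: 0.201
```

```bash
python3 -c "
from h import *
st()"
```

```text
t 20.40 r 0.0418 phi -1.8 z 0.0992 Frad 0.30 Ftan 4.07 Fz 0.41 w 0.201 [0.04044049 0.01071434]
```

Emit:
move_arm(
  series="0 0 0 0 0.007 0 -0.8; 0 0 0 -0.001 0.015 0 -0.8; 0 0 0 -0.001 0.022 0 -0.8; 0 0 0 -0.002 0.029 0 -0.8; 0 0 0 -0.003 0.037 0 -0.8; 0 0 0 -0.004 0.044 0 -0.8; 0 0 0 -0.005 0.051 0 -0.8; 0 0 0 -0.006 0.058 0 -0.8",
)

```text
time: 21.2
tool_pos: [0.5659, -0.2172, 0.0995]
tcp_rot: [-3.107, -0.456, 0.003]
wrist_force: [-4.3, 4.3, -5.1]
width: 0.195
```

```bash
python3 -c "
from h import *
st()"
```

```text
t 21.20 r 0.0419 phi -10.6 z 0.0995 Frad -3.86 Ftan 4.69 Fz -5.14 w 0.195 [0.04165966 0.00440132]
```

Emit:
move_arm(
  series="0 0 0 -0.002 0.007 0.002 -0.8; 0 0 0 -0.005 0.014 0.005 -0.8; 0 0 0 -0.007 0.022 0.005 -0.8; 0 0 0 -0.01 0.029 0.005 -0.8; 0 0 0 -0.012 0.036 0.005 -0.8; 0 0 0 -0.014 0.043 0.005 -0.8; 0 0 0 -0.016 0.05 0.005 -0.8; 0 0 0 -0.018 0.057 0.005 -0.8",
)

```text
time: 22.0
tool_pos: [0.5662, -0.2232, 0.0994]
tcp_rot: [-3.108, -0.456, 0.002]
wrist_force: [-3.4, 4.2, -2.3]
width: 0.2
```

```bash
python3 -c "
from h import *
st()"
```

```text
t 22.00 r 0.0420 phi -18.7 z 0.0994 Frad -3.54 Ftan 4.04 Fz -2.30 w 0.200 [ 0.04197093 -0.00156704]
```

Emit:
move_arm(
  series="0 0 0 -0.003 0.007 0 -0.8; 0 0 0 -0.006 0.014 0 -0.8; 0 0 0 -0.009 0.021 0 -0.8; 0 0 0 -0.012 0.028 0 -0.8; 0 0 0 -0.015 0.034 0 -0.8; 0 0 0 -0.018 0.041 0 -0.8; 0 0 0 -0.021 0.048 0 -0.8; 0 0 0 -0.024 0.054 0 -0.8",
)

```text
time: 22.8
tool_pos: [0.5656, -0.2289, 0.0994]
tcp_rot: [-3.108, -0.456, 0.001]
wrist_force: [-2.4, 4.1, -3.8]
width: 0.196
```

```bash
python3 -c "
from h import *
st()"
```

```text
t 22.80 r 0.0420 phi -26.7 z 0.0994 Frad -3.09 Ftan 3.65 Fz -3.82 w 0.196 [ 0.0413988  -0.00734288]
```

Emit:
move_arm(
  series="0 0 0 -0.003 0.007 0 -0.8; 0 0 0 -0.007 0.013 0 -0.8; 0 0 0 -0.01 0.02 0 -0.8; 0 0 0 -0.014 0.026 0 -0.8; 0 0 0 -0.018 0.032 0 -0.8; 0 0 0 -0.022 0.038 0 -0.8; 0 0 0 -0.026 0.045 0 -0.8; 0 0 0 -0.03 0.051 0 -0.8",
)

```text
time: 23.6
tool_pos: [0.5643, -0.2345, 0.0994]
tcp_rot: [-3.107, -0.456, 0.001]
wrist_force: [-2.7, 5.7, -3.6]
width: 0.199
```

```bash
python3 -c "
from h import *
st()"
```

```text
t 23.60 r 0.0421 phi -34.5 z 0.0994 Frad -4.29 Ftan 4.61 Fz -3.64 w 0.199 [ 0.04007878 -0.01293268]
```

Emit:
move_arm(
  series="0 0 0 -0.005 0.006 0 -0.8; 0 0 0 -0.01 0.012 0 -0.8; 0 0 0 -0.015 0.017 0 -0.8; 0 0 0 -0.019 0.023 0 -0.8; 0 0 0 -0.024 0.028 0 -0.8; 0 0 0 -0.029 0.034 0 -0.8; 0 0 0 -0.034 0.039 0 -0.8; 0 0 0 -0.039 0.044 0 -0.8",
)

```text
time: 24.4
tool_pos: [0.5622, -0.2399, 0.0995]
tcp_rot: [-3.108, -0.456, -0.0]
wrist_force: [-1.4, 4.7, -4.1]
width: 0.198
```

```bash
python3 -c "
from h import *
st()"
```

```text
t 24.40 r 0.0421 phi -42.3 z 0.0995 Frad -3.33 Ftan 3.61 Fz -4.06 w 0.198 [ 0.03795933 -0.01826782]
```

Emit:
move_arm(
  series="0 0 0 -0.006 0.005 0 -0.8; 0 0 0 -0.011 0.01 0 -0.8; 0 0 0 -0.016 0.015 0 -0.8; 0 0 0 -0.022 0.02 0 -0.8; 0 0 0 -0.027 0.025 0 -0.8; 0 0 0 -0.033 0.03 0 -0.8; 0 0 0 -0.039 0.035 0 -0.8; 0 0 0 -0.044 0.039 0 -0.8",
)

```text
time: 25.2
tool_pos: [0.5593, -0.2449, 0.0996]
tcp_rot: [-3.108, -0.456, -0.001]
wrist_force: [-0.6, 4.6, -4.4]
width: 0.196
```

```bash
python3 -c "
from h import *
st()"
```

```text
t 25.20 r 0.0421 phi -50.1 z 0.0996 Frad -2.99 Ftan 3.49 Fz -4.38 w 0.196 [ 0.03513775 -0.02326883]
```

Emit:
move_arm(
  series="0 0 0 -0.006 0.005 0 -0.8; 0 0 0 -0.012 0.009 0 -0.8; 0 0 0 -0.018 0.013 0 -0.8; 0 0 0 -0.024 0.017 0 -0.8; 0 0 0 -0.03 0.022 0 -0.8; 0 0 0 -0.037 0.026 0 -0.8; 0 0 0 -0.043 0.03 0 -0.8; 0 0 0 -0.049 0.033 0 -0.8",
)

```text
time: 26.0
tool_pos: [0.5558, -0.2495, 0.0996]
tcp_rot: [-3.108, -0.456, -0.002]
wrist_force: [0.8, 6.3, -5.3]
width: 0.196
```

```bash
python3 -c "
from h import *
st();[rows(-418-8*k,-426-8*k) for k in range(8)]"
```

```text
t 26.00 r 0.0422 phi -58.0 z 0.0996 Frad -3.55 Ftan 5.26 Fz -5.26 w 0.196 [ 0.0316339 -0.0278769]
0 0 0 -0.006 0.004 0 -0.8; 0 0 0 -0.013 0.008 0 -0.8; 0 0 0 -0.019 0.011 0 -0.8; 0 0 0 -0.025 0.015 0 -0.8; 0 0 0 -0.032 0.018 0 -0.8; 0 0 0 -0.038 0.021 0 -0.8; 0 0 0 -0.045 0.024 0 -0.8; 0 0 0 -0.052 0.028 0 -0.8
0 0 0 -0.007 0.003 0 -0.8; 0 0 0 -0.013 0.006 0 -0.8; 0 0 0 -0.020 0.008 0 -0.8; 0 0 0 -0.027 0.011 0 -0.8; 0 0 0 -0.034 0.013 0 -0.8; 0 0 0 -0.041 0.016 0 -0.8; 0 0 0 -0.048 0.018 0 -0.8; 0 0 0 -0.055 0.020 0 -0.8
0 0 0 -0.007 0.002 0 -0.8; 0 0 0 -0.014 0.004 0 -0.8; 0 0 0 -0.021 0.006 0 -0.8; 0 0 0 -0.028 0.007 0 -0.8; 0 0 0 -0.036 0.009 0 -0.8; 0 0 0 -0.043 0.010 0 -0.8; 0 0 0 -0.050 0.011 0 -0.8; 0 0 0 -0.057 0.012 0 -0.8
0 0 0 -0.007 0.001 0 -0.8; 0 0 0 -0.015 0.002 0 -0.8; 0 0 0 -0.022 0.002 0 -0.8; 0 0 0 -0.029 0.003 0 -0.8; 0 0 0 -0.036 0.004 0 -0.8; 0 0 0 -0.044 0.004 0 -0.8; 0 0 0 -0.051 0.004 0 -0.8; 0 0 0 -0.058 0.004 0 -0.8
0 0 0 -0.007 -0.000 0 -0.8; 0 0 0 -0.015 -0.000 0 -0.8; 0 0 0 -0.022 -0.001 0 -0.8; 0 0 0 -0.029 -0.001 0 -0.8; 0 0 0 -0.037 -0.002 0 -0.8; 0 0 0 -0.044 -0.002 0 -0.8; 0 0 0 -0.051 -0.003 0 -0.8; 0 0 0 -0.058 -0.004 0 -0.8
0 0 0 -0.007 -0.001 0 -0.8; 0 0 0 -0.014 -0.002 0 -0.8; 0 0 0 -0.022 -0.004 0 -0.8; 0 0 0 -0.029 -0.005 0 -0.8; 0 0 0 -0.036 -0.007 0 -0.8; 0 0 0 -0.043 -0.008 0 -0.8; 0 0 0 -0.050 -0.010 0 -0.8; 0 0 0 -0.057 -0.012 0 -0.8
0 0 0 -0.007 -0.002 0 -0.8; 0 0 0 -0.014 -0.004 0 -0.8; 0 0 0 -0.021 -0.007 0 -0.8; 0 0 0 -0.028 -0.009 0 -0.8; 0 0 0 -0.035 -0.012 0 -0.8; 0 0 0 -0.042 -0.014 0 -0.8; 0 0 0 -0.048 -0.017 0 -0.8; 0 0 0 -0.055 -0.020 0 -0.8
0 0 0 -0.007 -0.003 0 -0.8; 0 0 0 -0.013 -0.006 0 -0.8; 0 0 0 -0.020 -0.009 0 -0.8; 0 0 0 -0.026 -0.013 0 -0.8; 0 0 0 -0.033 -0.016 0 -0.8; 0 0 0 -0.039 -0.020 0 -0.8; 0 0 0 -0.045 -0.024 0 -0.8; 0 0 0 -0.052 -0.028 0 -0.8
```

Emit:
move_arm(
  series="0 0 0 -0.006 0.004 0 -0.8; 0 0 0 -0.013 0.007 0 -0.8; 0 0 0 -0.019 0.01 0 -0.8; 0 0 0 -0.025 0.013 0 -0.8; 0 0 0 -0.031 0.016 0 -0.8; 0 0 0 -0.037 0.018 0 -0.8; 0 0 0 -0.044 0.021 0 -0.8; 0 0 0 -0.044 0.021 0 -0.8",
)

```text
time: 26.8
tool_pos: [0.5525, -0.2529, 0.0997]
tcp_rot: [-3.108, -0.456, -0.003]
wrist_force: [0.8, 5.3, -5.1]
width: 0.199
```

```bash
python3 -c "
from h import *
st()"
```

```text
t 26.80 r 0.0422 phi -64.5 z 0.0997 Frad -3.39 Ftan 4.12 Fz -5.08 w 0.199 [ 0.02827681 -0.03129256]
```

Noise; not the stop yet (commanded −425).

Emit:
move_arm(
  series="0 0 0 -0.007 0.003 0 -0.8; 0 0 0 -0.014 0.005 0 -0.8; 0 0 0 -0.021 0.007 0 -0.8; 0 0 0 -0.028 0.01 0 -0.8; 0 0 0 -0.035 0.012 0 -0.8; 0 0 0 -0.042 0.014 0 -0.8; 0 0 0 -0.049 0.016 0 -0.8; 0 0 0 -0.056 0.018 0 -0.8",
)

```text
time: 27.6
tool_pos: [0.548, -0.2564, 0.0998]
tcp_rot: [3.108, 0.456, 0.004]
wrist_force: [2.0, 4.2, -6.4]
width: 0.196
```

```bash
python3 -c "
from h import *
st()"
```

```text
t 27.60 r 0.0422 phi -72.2 z 0.0998 Frad -2.33 Ftan 3.97 Fz -6.38 w 0.196 [ 0.02384879 -0.03479956]
```

Emit:
move_arm(
  series="0 0 0 -0.007 0.002 0 -0.8; 0 0 0 -0.014 0.004 0 -0.8; 0 0 0 -0.021 0.006 0.005 -0.8; 0 0 0 -0.028 0.007 0.005 -0.8; 0 0 0 -0.036 0.009 0.005 -0.8; 0 0 0 -0.043 0.01 0.005 -0.8; 0 0 0 -0.05 0.01 0.005 -0.8; 0 0 0 -0.057 0.01 0.005 -0.8",
)

```text
time: 28.4
tool_pos: [0.5434, -0.2592, 0.0997]
tcp_rot: [3.107, 0.456, 0.006]
wrist_force: [1.9, 4.7, -6.3]
width: 0.197
```

```bash
python3 -c "
from h import *
st()"
```

```text
t 28.40 r 0.0422 phi -79.6 z 0.0997 Frad -3.34 Ftan 3.81 Fz -6.33 w 0.197 [ 0.01915098 -0.03761552]
```

Emit:
move_arm(
  series="0 0 0 -0.007 0 0 -0.8; 0 0 0 -0.015 0.001 0 -0.8; 0 0 0 -0.022 0.001 0.005 -0.8; 0 0 0 -0.029 0.002 0.005 -0.8; 0 0 0 -0.036 0.002 0.005 -0.8; 0 0 0 -0.044 0.002 0.005 -0.8; 0 0 0 -0.051 0.002 0.005 -0.8; 0 0 0 -0.058 0.002 0.005 -0.8",
)

```text
time: 29.2
tool_pos: [0.5369, -0.2618, 0.0996]
tcp_rot: [3.106, 0.456, 0.003]
wrist_force: [5.2, 0.2, -1.0]
width: 0.198
```

```bash
python3 -c "
from h import *
st()"
```

```text
t 29.20 r 0.0422 phi -89.1 z 0.0996 Frad 1.38 Ftan 5.07 Fz -0.96 w 0.198 [ 0.01271767 -0.0402422 ]
```

Emit:
move_arm(
  series="0 0 0 -0.007 0 0 -0.8; 0 0 0 -0.015 0 0 -0.8; 0 0 0 -0.022 -0.001 0 -0.8; 0 0 0 -0.029 -0.002 0 -0.8; 0 0 0 -0.037 -0.003 0 -0.8; 0 0 0 -0.044 -0.004 0 -0.8; 0 0 0 -0.051 -0.005 0 -0.8; 0 0 0 -0.058 -0.006 0 -0.8",
)

```text
time: 30.0
tool_pos: [0.5311, -0.2632, 0.0996]
tcp_rot: [3.106, 0.456, 0.002]
wrist_force: [5.0, -3.6, 0.1]
width: 0.203
```

```bash
python3 -c "
from h import *
st()"
```

```text
t 30.00 r 0.0421 phi -97.2 z 0.0996 Frad 4.40 Ftan 4.29 Fz 0.07 w 0.203 [ 0.00691423 -0.04155803]
```

Emit:
move_arm(
  series="0 0 0 -0.007 0 0 -0.8; 0 0 0 -0.014 -0.001 0 -0.8; 0 0 0 -0.022 -0.002 0 -0.8; 0 0 0 -0.029 -0.003 0 -0.8; 0 0 0 -0.036 -0.004 0 -0.8; 0 0 0 -0.043 -0.006 0 -0.8; 0 0 0 -0.05 -0.008 0 -0.8; 0 0 0 -0.057 -0.009 0 -0.8",
)

```text
time: 30.8
tool_pos: [0.5252, -0.2638, 0.0995]
tcp_rot: [3.106, 0.456, 0.002]
wrist_force: [3.8, -3.1, 0.6]
width: 0.199
```

```bash
python3 -c "
from h import *
st()"
```

```text
t 30.80 r 0.0422 phi -105.3 z 0.0995 Frad 3.21 Ftan 3.69 Fz 0.56 w 0.199 [ 0.00097926 -0.04218681]
```

Emit:
move_arm(
  series="0 0 0 -0.007 -0.002 0 -0.8; 0 0 0 -0.014 -0.003 0 -0.8; 0 0 0 -0.021 -0.005 0 -0.8; 0 0 0 -0.028 -0.007 0 -0.8; 0 0 0 -0.035 -0.009 0 -0.8; 0 0 0 -0.042 -0.011 0 -0.8; 0 0 0 -0.049 -0.014 0 -0.8; 0 0 0 -0.056 -0.017 0 -0.8",
)

```text
time: 31.6
tool_pos: [0.5192, -0.2636, 0.0995]
tcp_rot: [3.107, 0.456, 0.001]
wrist_force: [3.4, -2.9, 1.8]
width: 0.196
```

```bash
python3 -c "
from h import *
st()"
```

```text
t 31.60 r 0.0423 phi -113.4 z 0.0995 Frad 2.44 Ftan 3.76 Fz 1.81 w 0.196 [-0.00499669 -0.04198111]
```

Emit:
move_arm(
  series="0 0 0 -0.007 -0.003 0 -0.8; 0 0 0 -0.013 -0.006 0 -0.8; 0 0 0 -0.02 -0.009 0 -0.8; 0 0 0 -0.027 -0.012 0 -0.8; 0 0 0 -0.033 -0.015 0 -0.8; 0 0 0 -0.04 -0.018 0 -0.8; 0 0 0 -0.046 -0.021 0 -0.8; 0 0 0 -0.053 -0.025 0 -0.8",
)

```text
time: 32.4
tool_pos: [0.5133, -0.2625, 0.0993]
tcp_rot: [3.107, 0.456, 0.001]
wrist_force: [3.2, -3.7, 3.7]
width: 0.197
```

```bash
python3 -c "
from h import *
st();rows(-481,-489);rows(-489,-497)"
```

```text
t 32.40 r 0.0423 phi -121.5 z 0.0993 Frad 2.75 Ftan 4.06 Fz 3.69 w 0.197 [-0.01090959 -0.04087792]
0 0 0 -0.006 -0.004 0 -0.8; 0 0 0 -0.012 -0.008 0 -0.8; 0 0 0 -0.019 -0.012 0 -0.8; 0 0 0 -0.025 -0.016 0 -0.8; 0 0 0 -0.031 -0.020 0 -0.8; 0 0 0 -0.036 -0.025 0 -0.8; 0 0 0 -0.042 -0.029 0 -0.8; 0 0 0 -0.048 -0.034 0 -0.8
0 0 0 -0.006 -0.005 0 -0.8; 0 0 0 -0.011 -0.009 0 -0.8; 0 0 0 -0.017 -0.014 0 -0.8; 0 0 0 -0.022 -0.019 0 -0.8; 0 0 0 -0.027 -0.024 0 -0.8; 0 0 0 -0.033 -0.029 0 -0.8; 0 0 0 -0.038 -0.035 0 -0.8; 0 0 0 -0.043 -0.040 0 -0.8
```

Emit:
move_arm(
  series="0 0 0 -0.006 -0.004 0 -0.8; 0 0 0 -0.012 -0.008 0 -0.8; 0 0 0 -0.019 -0.012 0 -0.8; 0 0 0 -0.025 -0.016 0 -0.8; 0 0 0 -0.031 -0.02 0 -0.8; 0 0 0 -0.037 -0.025 0 -0.8; 0 0 0 -0.043 -0.029 0 -0.8; 0 0 0 -0.049 -0.034 0 -0.8",
)

```text
time: 33.2
tool_pos: [0.5075, -0.2605, 0.0993]
tcp_rot: [3.107, 0.456, 0.001]
wrist_force: [3.5, -4.4, 3.3]
width: 0.193
```

```bash
python3 -c "
from h import *
st()"
```

```text
t 33.20 r 0.0423 phi -129.8 z 0.0993 Frad 2.63 Ftan 4.90 Fz 3.33 w 0.193 [-0.01667492 -0.03891503]
```

Emit:
move_arm(
  series="0 0 0 -0.006 -0.005 0 -0.8; 0 0 0 -0.011 -0.009 0 -0.8; 0 0 0 -0.017 -0.014 0 -0.8; 0 0 0 -0.022 -0.019 0 -0.8; 0 0 0 -0.028 -0.024 0 -0.8; 0 0 0 -0.034 -0.029 0 -0.8; 0 0 0 -0.039 -0.035 0 -0.8; 0 0 0 -0.044 -0.04 0 -0.8",
)

```text
time: 34.0
tool_pos: [0.5021, -0.2578, 0.0992]
tcp_rot: [3.108, 0.456, 0.0]
wrist_force: [2.3, -4.2, 5.8]
width: 0.195
```

```bash
python3 -c "
from h import *
st();rows(-497,-505);rows(-505,-513)"
```

```text
t 34.00 r 0.0424 phi -138.0 z 0.0992 Frad 2.33 Ftan 4.17 Fz 5.82 w 0.195 [-0.02209614 -0.03616075]
0 0 0 -0.005 -0.005 0 -0.8; 0 0 0 -0.010 -0.011 0 -0.8; 0 0 0 -0.015 -0.016 0 -0.8; 0 0 0 -0.019 -0.022 0 -0.8; 0 0 0 -0.024 -0.028 0 -0.8; 0 0 0 -0.028 -0.034 0 -0.8; 0 0 0 -0.033 -0.040 0 -0.8; 0 0 0 -0.037 -0.046 0 -0.8
0 0 0 -0.004 -0.006 0 -0.8; 0 0 0 -0.008 -0.012 0 -0.8; 0 0 0 -0.012 -0.018 0 -0.8; 0 0 0 -0.016 -0.025 0 -0.8; 0 0 0 -0.020 -0.031 0 -0.8; 0 0 0 -0.023 -0.037 0 -0.8; 0 0 0 -0.027 -0.044 0 -0.8; 0 0 0 -0.030 -0.050 0 -0.8
```

Emit:
move_arm(
  series="0 0 0 -0.005 -0.005 0 -0.8; 0 0 0 -0.01 -0.011 0 -0.8; 0 0 0 -0.015 -0.016 -0.005 -0.8; 0 0 0 -0.02 -0.022 -0.005 -0.8; 0 0 0 -0.025 -0.028 -0.005 -0.8; 0 0 0 -0.029 -0.034 -0.005 -0.8; 0 0 0 -0.034 -0.04 -0.005 -0.8; 0 0 0 -0.038 -0.046 -0.005 -0.8",
)

```text
time: 34.8
tool_pos: [0.4977, -0.2546, 0.0994]
tcp_rot: [3.107, 0.456, 0.002]
wrist_force: [4.9, -5.5, 2.2]
width: 0.197
```

```bash
python3 -c "
from h import *
st()"
```

```text
t 34.80 r 0.0423 phi -145.3 z 0.0994 Frad 1.17 Ftan 7.27 Fz 2.17 w 0.197 [-0.02649579 -0.03301932]
```

Emit:
move_arm(
  series="0 0 0 -0.004 -0.006 0 -0.8; 0 0 0 -0.008 -0.012 0 -0.8; 0 0 0 -0.012 -0.018 0 -0.8; 0 0 0 -0.014 -0.021 0 -0.8; 0 0 0 -0.014 -0.021 0 -0.8; 0 0 0 -0.014 -0.021 0 -0.8; 0 0 0 -0.014 -0.021 0 -0.8; 0 0 0 -0.014 -0.021 0 -0.8",
)

```text
time: 35.6
tool_pos: [0.4962, -0.2533, 0.0994]
tcp_rot: [3.106, 0.456, 0.004]
wrist_force: [6.5, -6.2, 0.7]
width: 0.197
```

```bash
python3 -c "
from h import *
st()
for n in range(3):
    c=viewer.read_camera('top') if n==0 else viewer.read_camera('wrist'); st()
    cv2.imwrite('pics/e%d.png'%n,c['pixels'][:,:,::-1])"
```

```text
t 35.60 r 0.0423 phi -148.0 z 0.0994 Frad 0.38 Ftan 9.01 Fz 0.73 w 0.197 [-0.02800199 -0.03174637]
t 35.65 r 0.0424 phi -148.0 z 0.0994 Frad 0.19 Ftan 8.38 Fz 1.52 w 0.199 [-0.02800663 -0.03177565]
t 35.70 r 0.0424 phi -148.0 z 0.0995 Frad 0.72 Ftan 8.18 Fz 1.32 w 0.199 [-0.02802228 -0.03175904]
t 35.75 r 0.0424 phi -148.0 z 0.0994 Frad 0.68 Ftan 7.84 Fz 1.27 w 0.199 [-0.02802429 -0.03176556]
```

Emit:
move_arm(
  series="0 0 0 -0.002 -0.004 0 -0.8; 0 0 0 -0.004 -0.008 0 -0.8; 0 0 0 -0.007 -0.013 0 -0.8; 0 0 0 -0.007 -0.013 0 -0.8; 0 0 0 -0.007 -0.013 0 -0.8; 0 0 0 -0.007 -0.013 0 -0.8; 0 0 0 -0.007 -0.013 0 -0.8; 0 0 0 -0.007 -0.013 0 -0.8",
)

```text
time: 36.55
tool_pos: [0.4953, -0.2526, 0.0995]
tcp_rot: [3.106, 0.456, 0.004]
wrist_force: [6.8, -6.6, 0.7]
width: 0.197
```

```bash
python3 -c "
from h import *
st()"
```

```text
t 36.55 r 0.0424 phi -149.6 z 0.0995 Frad 0.20 Ftan 9.41 Fz 0.67 w 0.197 [-0.02886591 -0.03099048]
```

View pics/e1.png

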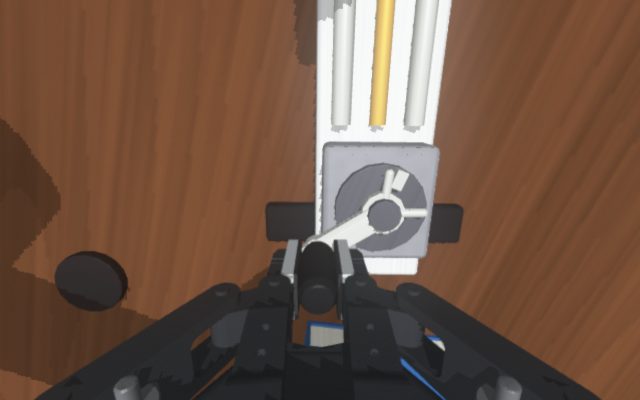

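```bash
python3 -c "
from h import *
[rows(-150+80*k,-70+80*k) for k in range(4)];rows(170,228)"
```

```text
0 0 0 0.042 0.060 0 -0.8; 0 0 0 0.094 0.112 0 -0.8; 0 0 0 0.154 0.154 0 -0.8; 0 0 0 0.220 0.185 0 -0.8; 0 0 0 0.291 0.204 0 -0.8; 0 0 0 0.364 0.210 0 -0.8; 0 0 0 0.437 0.204 0 -0.8; 0 0 0 0.507 0.185 0 -0.8
0 0 0 0.066 -0.031 0 -0.8; 0 0 0 0.126 -0.073 0 -0.8; 0 0 0 0.178 -0.125 0 -0.8; 0 0 0 0.220 -0.185 0 -0.8; 0 0 0 0.251 -0.251 0 -0.8; 0 0 0 0.270 -0.322 0 -0.8; 0 0 0 0.276 -0.395 0 -0.8; 0 0 0 0.270 -0.468 0 -0.8
0 0 0 -0.019 -0.071 0 -0.8; 0 0 0 -0.050 -0.137 0 -0.8; 0 0 0 -0.092 -0.197 0 -0.8; 0 0 0 -0.144 -0.249 0 -0.8; 0 0 0 -0.204 -0.291 0 -0.8; 0 0 0 -0.270 -0.322 0 -0.8; 0 0 0 -0.341 -0.341 0 -0.8; 0 0 0 -0.414 -0.347 0 -0.8
0 0 0 -0.073 0.006 0 -0.8; 0 0 0 -0.144 0.025 0 -0.8; 0 0 0 -0.210 0.056 0 -0.8; 0 0 0 -0.270 0.098 0 -0.8; 0 0 0 -0.322 0.150 0 -0.8; 0 0 0 -0.364 0.210 0 -0.8; 0 0 0 -0.395 0.276 0 -0.8; 0 0 0 -0.414 0.347 0 -0.8
0 0 0 -0.006 0.053 0 -0.8; 0 0 0 -0.005 0.106 0 -0.8; 0 0 0 0.002 0.158 0 -0.8; 0 0 0 0.017 0.210 0 -0.8; 0 0 0 0.037 0.259 0 -0.8; 0 0 0 0.063 0.305 0 -0.8; 0 0 0 0.095 0.347 0 -0.8; 0 0 0 0.133 0.385 0 -0.8
```

Emit:
move_arm(
  series="0 0 0 0.042 0.06 0 -0.8; 0 0 0 0.094 0.112 0 -0.8; 0 0 0 0.154 0.154 0 -0.8; 0 0 0 0.22 0.185 0 -0.8; 0 0 0 0.291 0.204 0 -0.8; 0 0 0 0.364 0.21 0 -0.8; 0 0 0 0.437 0.204 0 -0.8; 0 0 0 0.507 0.185 0 -0.8",
)

```text
time: 37.35
tool_pos: [0.5478, -0.2562, 0.0994]
tcp_rot: [3.106, 0.457, -0.002]
wrist_force: [0.9, -8.2, 4.4]
width: 0.192
```

```bash
python3 -c "
from h import *
st()"
```

```text
t 37.35 r 0.0419 phi -72.4 z 0.0994 Frad 7.26 Ftan -3.86 Fz 4.38 w 0.192 [ 0.02357995 -0.03464761]
```

Emit:
move_arm(
  series="0 0 0 0.067 -0.027 0 -0.8; 0 0 0 0.128 -0.065 0 -0.8; 0 0 0 0.18 -0.117 0 -0.8; 0 0 0 0.222 -0.177 0 -0.8; 0 0 0 0.253 -0.243 0 -0.8; 0 0 0 0.272 -0.314 0 -0.8; 0 0 0 0.278 -0.387 0 -0.8; 0 0 0 0.272 -0.46 0 -0.8",
)

```text
time: 38.15
tool_pos: [0.5612, -0.2024, 0.0992]
tcp_rot: [-3.108, -0.456, -0.001]
wrist_force: [3.1, -2.8, 3.0]
width: 0.2
```

```bash
python3 -c "
from h import *
st()"
```

```text
t 38.15 r 0.0417 phi 10.8 z 0.0992 Frad 1.52 Ftan -3.90 Fz 3.04 w 0.200 [0.03700708 0.01920459]
```

Emit:
move_arm(
  series="0 0 0 -0.019 -0.071 0 -0.8; 0 0 0 -0.05 -0.137 0 -0.8; 0 0 0 -0.092 -0.197 0 -0.8; 0 0 0 -0.144 -0.249 0 -0.8; 0 0 0 -0.204 -0.291 0 -0.8; 0 0 0 -0.27 -0.322 0 -0.8; 0 0 0 -0.341 -0.341 0 -0.8; 0 0 0 -0.414 -0.347 0 -0.8",
)

```text
time: 38.95
tool_pos: [0.5108, -0.1817, 0.0992]
tcp_rot: [3.108, 0.456, 0.001]
wrist_force: [6.6, -4.4, -0.0]
width: 0.201
```

```bash
python3 -c "
from h import *
st()"
```

```text
t 38.95 r 0.0421 phi 92.0 z 0.0992 Frad -6.29 Ftan -4.81 Fz -0.03 w 0.201 [-0.01338638  0.03988005]
```

Emit:
move_arm(
  series="0 0 0 -0.073 0.01 0 -0.8; 0 0 0 -0.144 0.031 0 -0.8; 0 0 0 -0.21 0.062 0 -0.8; 0 0 0 -0.27 0.104 0 -0.8; 0 0 0 -0.322 0.156 0 -0.8; 0 0 0 -0.364 0.216 0 -0.8; 0 0 0 -0.395 0.282 0 -0.8; 0 0 0 -0.412 0.353 0 -0.8",
)

```text
time: 39.75
tool_pos: [0.4818, -0.2255, 0.0992]
tcp_rot: [-3.105, -0.453, -0.002]
wrist_force: [5.9, 4.9, 3.2]
width: 0.201
```

```bash
python3 -c "
from h import *
st()"
```

```text
t 39.75 r 0.0426 phi -191.3 z 0.0992 Frad -6.33 Ftan -4.32 Fz 3.20 w 0.201 [-0.0423679  -0.00393607]
```

Emit:
move_arm(
  series="0 0 0 -0.002 0.053 0 -0.8; 0 0 0 0.001 0.106 0 -0.8; 0 0 0 0.008 0.158 0 -0.8; 0 0 0 0.023 0.21 0 -0.8; 0 0 0 0.043 0.259 0 -0.8; 0 0 0 0.069 0.305 0 -0.8; 0 0 0 0.101 0.347 0 -0.8; 0 0 0 0.138 0.385 0 -0.8",
)

```text
time: 40.55
tool_pos: [0.503, -0.2585, 0.0988]
tcp_rot: [-3.104, -0.455, 0.009]
wrist_force: [-3.8, 0.9, 9.8]
width: 0.196
```

```bash
python3 -c "
from h import *
st()
c=viewer.read_camera('top');crop(c['pixels'],270,440,160,260,4.7,'pics/t2.png');st()"
```

```text
t 40.55 r 0.0426 phi -136.5 z 0.0988 Frad 1.14 Ftan -3.77 Fz 9.77 w 0.196 [-0.02119328 -0.0369055 ]
t 40.60 r 0.0426 phi -135.2 z 0.0990 Frad 0.82 Ftan -2.57 Fz 7.34 w 0.201 [-0.02038406 -0.03737778]
```

View pics/t2.png

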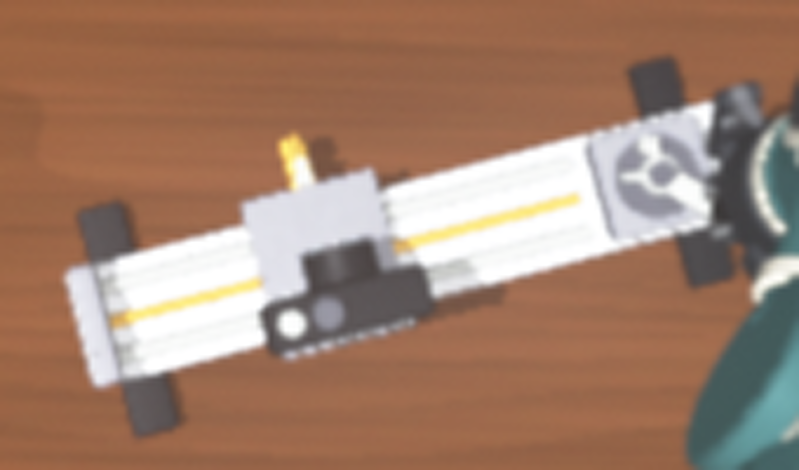

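Emit:
move_arm(
  series="0 0 0 0 0 0 -0.6; 0 0 0 0 0 0 -0.3; 0 0 0 0 0 0 0; 0 0 0 0 0 0 0; 0 0 0 0 0 -0.15 0; 0 0 0 0 0 -0.35 0; 0 0 0 0 0 -0.55 0; 0 0 0 0 0 -0.82 0",
)

```text
time: 41.4
tool_pos: [0.5053, -0.2595, 0.1819]
tcp_rot: [-3.107, -0.456, 0.003]
wrist_force: [-0.5, -0.5, -0.8]
width: 0.498
```

Emit:
move_arm(
  series="0 0 0 0.05 -0.12 0 0; 0 0 0 0.1 -0.24 0 0; 0 0 0 0.15 -0.37 0 0; 0 0 0 0.2 -0.5 0 0; 0 0 0 0.25 -0.62 0 0; 0 0 0 0.3 -0.74 0 0; 0 0 0 0.35 -0.87 0 0; 0 0 0 0.4 -1 0 0",
)

```text
time: 42.2
tool_pos: [0.5157, -0.1515, 0.1811]
tcp_rot: [-3.108, -0.456, 0.001]
wrist_force: [0.1, -0.1, -0.6]
width: 0.499
```

Emit:
move_arm(
  series="0 0 0 0.05 -0.12 0 0; 0 0 0 0.1 -0.24 0 0; 0 0 0 0.15 -0.37 0 0; 0 0 0 0.2 -0.5 0 0; 0 0 0 0.2 -0.6 0 0; 0 0 0 0.2 -0.65 0 0; 0 0 0 0.2 -0.68 0 0; 0 0 0 0.2 -0.68 0 0",
)

```text
time: 43.0
tool_pos: [0.5151, -0.0817, 0.1813]
tcp_rot: [3.108, 0.457, -0.0]
wrist_force: [-0.0, 0.2, 0.0]
width: 0.5
```

```bash
python3 - <<'E'
from h import *
import pickle
s=bot.read_state();c=viewer.read_camera("wrist");pickle.dump((s,c),open("v4.pkl","wb"))
print(s["tool_pos"],s["tcp_rot"],sl(s["tool_pos"]))
cv2.imwrite("pics/w4.png",c["pixels"][:,:,::-1]);crop(c["pixels"],300,370,85,140,11,"pics/w4c.png")
E
```

```text
[ 0.51512563 -0.08171594  0.18129906] [ 3.10808754e+00  4.56515512e-01 -1.15894879e-04] [0.03055117 0.13680833 0.18129906]
```

View pics/w4c.png

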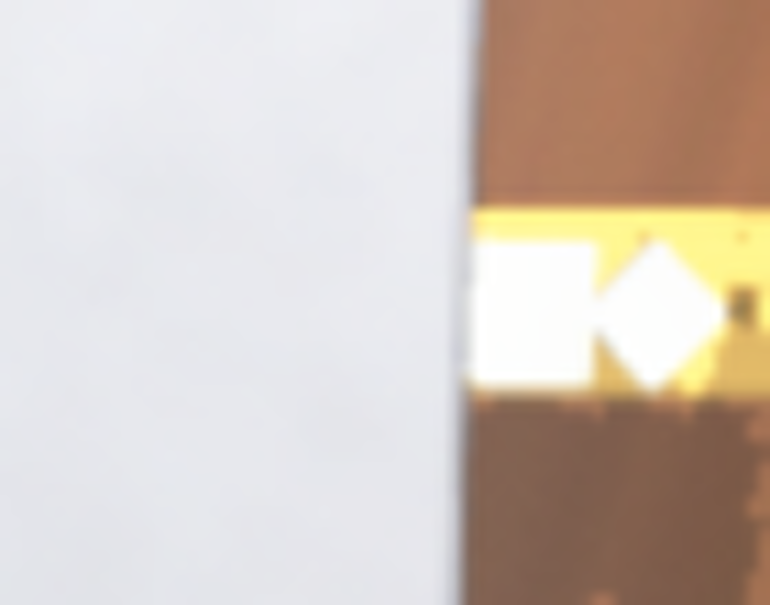

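View pics/w4.png

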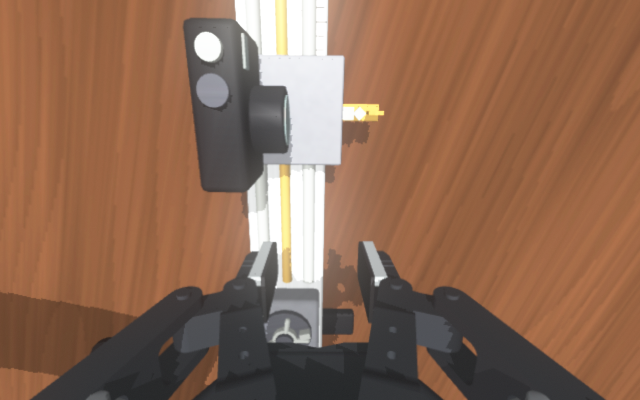

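```bash
python3 - <<'E'
from h import *
import pickle
s,c=pickle.load(open("v4.pkl","rb"))
crop(c["pixels"],335,395,90,135,13,"pics/w4d.png")
px=c["pixels"][105:122,355:386].astype(int)
print(px[:,:,2]) # blue
E
```

```text
[[145 145 144 142 145 144 143 142 143 142 141 140 137 137 138 138 139 137
  137 137 137 134 132 122  82  81  82  81  78  78  77]
 [146 145 141 134 160 157 146 143 143 143 142 138 123 139 142 141 141 142
  141 140 136 116 115 122  81  81  81  80  78  77  76]
 [150 148 155 188 235 227 165 147 145 146 146 144 140 143 144 143 143 143
  142 143 142 137 136 126  86  81  80  79  78  77  76]
 [149 154 192 241 251 248 215 159 146 144 143 143 143 142 143 142 142 142
  142 142 141 141 140 130  88  81  81  79  78  77  75]
 [158 193 242 251 252 252 247 213 159 144 144 142 141 142 142 142 141 141
  140 141 141 141 139 126  88  82  80  79  78  76  76]
 [195 243 252 253 252 252 252 247 212 158 142 129 127 130 134 141 142 142
  142 141 141 142 138 117  93  88  86  87  86  77  76]
 [243 252 253 253 253 252 252 252 246 212 151 106  92 100 126 138 142 140
  140 140 141 143 144 139 132 128 129 130 126  84  76]
 [252 253 253 253 253 253 253 252 252 246 205 110  82  92 131 139 141 139
  138 139 142 144 145 142 139 136 138 137 123  84  77]
 [253 253 253 253 253 253 253 252 252 251 238 121  81  92 132 139 14
[... 393 characters left out ...]
  101 102 102 101  99  83  80  80  79  78  78  76  74]
 [146 223 251 253 253 253 250 216 161 140 110 105 104 104 104 104 104 102
  102 102 102 101  98  82  80  79  77  76  76  75  75]
 [115 152 224 252 253 249 215 162 145 136 110 105 104 104 104 103 103 103
  103 103 102 101  97  82  79  79  78  76  76  75  74]
 [109 117 160 233 247 203 144 143 138 116 106 104 104 103 103 102 103 101
  102 101 101 100  96  77  79  79  78  75  75  75  74]
 [ 98  99 111 146 167 124 106 118 116 100  96  97  97  97  97  97  96  95
   95  94  95  96  94  80  79  78  77  77  76  75  74]
 [ 84  82  83  91  99  94  93  94  87  80  81  87  87  87  87  87  86  82
   80  81  81  82  84  80  78  78  77  76  75  74  74]]
```

View pics/w4d.png

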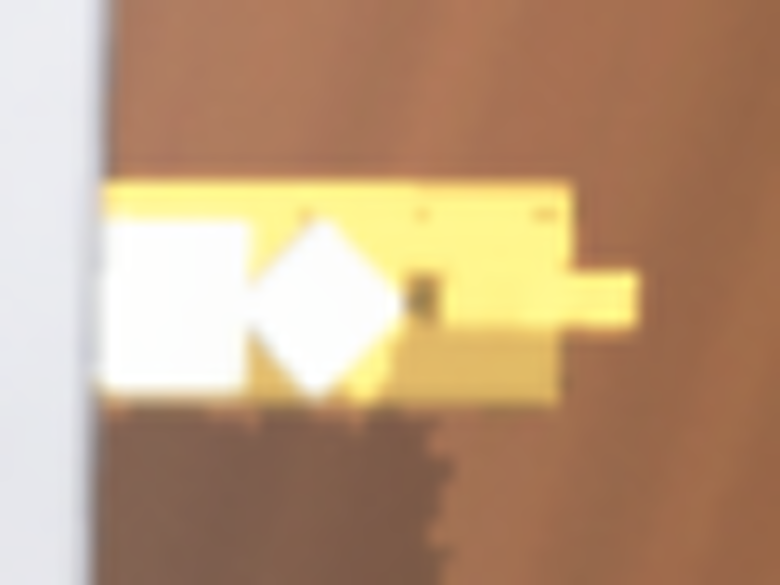

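```bash
python3 - <<'E'
from h import *
import pickle
s,c=pickle.load(open("v4.pkl","rb"))
m=onz(c,(374.5,112.6),.054,s);p=onz(c,(365.4,113.0),.05,s)
print(sl(p),sl(m),sl(p)-sl(m))
for yaw in (15.9,16.7):
    d=(p-m)[:2];a=np.radians(yaw);print(-np.sin(a)*d[0]+np.cos(a)*d[1])
# fin yaw: row drift along fin / carriage edges: image dir of slider x
E
```

```text
[0.06973349 0.21036372 0.05      ] [0.0764495  0.21075643 0.054     ] [-0.006716   -0.00039271 -0.004     ]
-0.0004395846878378516
-0.00034581235197138956
```

Emit:
move_arm(
  series="0 0 0 0.05 0.12 0 0; 0 0 0 0.1 0.24 0 0; 0 0 0 0.15 0.37 0 0; 0 0 0 0.2 0.5 0 0; 0 0 0 0.25 0.62 0 0; 0 0 0 0.3 0.74 0 0; 0 0 0 0.35 0.87 0 0; 0 0 0 0.4 1 0 0",
)

```text
time: 43.85
tool_pos: [0.5831, -0.1672, 0.1812]
tcp_rot: [-3.108, -0.456, 0.0]
wrist_force: [-0.1, -0.2, 0.1]
width: 0.502
```

Emit:
move_arm(
  series="0 0 0 0 0.1 0 0; 0 0 0 0 0.2 0 0; 0 0 0 0 0.3 0 0; 0 0 0 0 0.4 0 0; 0 0 0 0 0.5 0 0; 0 0 0 0 0.5 0 0; 0 0 0 0 0.5 0 0; 0 0 0 0 0.5 0 0",
)

```text
time: 44.65
tool_pos: [0.5966, -0.2137, 0.1812]
tcp_rot: [-3.108, -0.456, 0.0]
wrist_force: [0.3, -0.3, -0.2]
width: 0.501
```

```bash
python3 - <<'E'
from h import *
import pickle
s=bot.read_state();c=viewer.read_camera("wrist");pickle.dump((s,c),open("v5.pkl","wb"))
print(s["time"],sl(s["tool_pos"]))
crop(c["pixels"],180,380,100,250,4,"pics/w5.png")
E
```

```text
44.65 [ 0.07165739 -0.01277025  0.18123144]
```

View pics/w5.png

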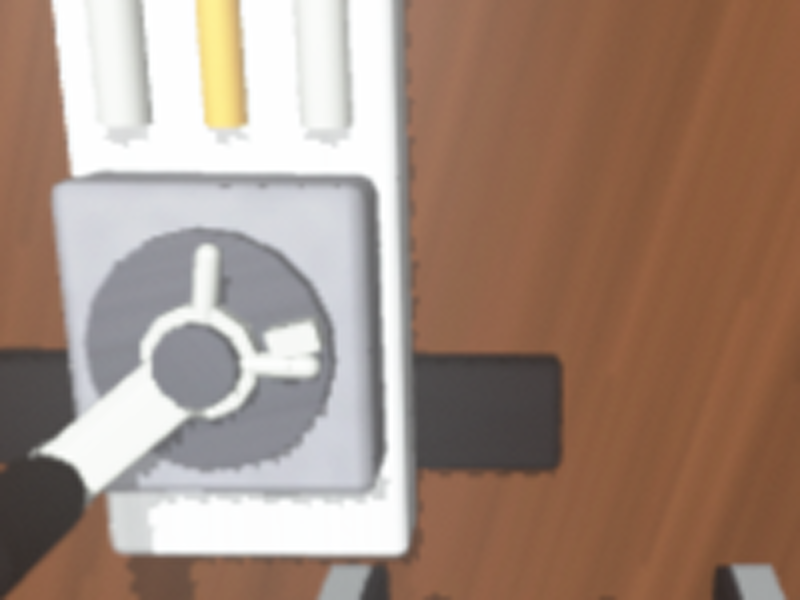

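```bash
python3 -c "
from workcell import bot
print(bot.read_state()['wrist_force']);print(bot.finish_job())"
```

```text
[0.17786194 0.20141092 0.27354815]
the job is handed in; nothing more can be done
None
```

I set the slider and handed the job in at about 44.7 s of the 67 s allowed; the hand-in gives no verdict.

- **Winding in:** I gripped the black handle and wound the carriage inwards past the clip. It met its end stop about 17.7 mm inside the tip, by crank-angle estimate. I pressed until the wrist sensor read 9.0 to 9.4 N along the handle's circle. That reading sagged to about 7.8 N during one hold before I pressed a little further.
- **Winding out:** I then wound out about 1.05 turns and released the handle. I did not need a second approach.
- **Pointer against the tip:** After release, the wrist camera showed the pointer 0.4 mm inwards of the clip's tip, within the 1.5 mm allowed. The measured sideways positions agreed with the given sizes to about 1 mm.
- **Slack:** The last wrist view showed the dog resting against the lug that drives outwards, so the slack is taken up outwards.
- **Contact:** The gripper stood about 60 mm above the crank and clear of everything, with under 0.5 N at the wrist. I did not re-measure the book, vases or lens cap. All the moves stayed clear of them.

No check failed. While winding, sideways and vertical forces on the grip reached up to about 10 N because the commanded circle was slightly off centre, and I corrected this as I went.

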